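Pack the chime bars into their carrying rack

ROBOT

A 6-joint arm with a two-finger parallel gripper is mounted at the origin on the work surface. World frame = base frame: x ahead of the robot, y to its left, z up, the work surface at z = 0. Lengths are in m, angles in rad, forces in N, time in s.
With the tool pointing down it reaches from about 0.35 to 0.775 m from the base axis. Payload 5.5 kg.
Tool frame: the origin (TCP) lies midway between the tips of the shut fingers; the grasp point (between the pads) lies 19 mm behind it; z points along the fingers, x is the direction in which the jaws open and shut, and the axes are right-handed (so a half turn about z gives the same grasp; the last joint's range is limited). The gripper opens to 85 mm and grips with 20 to 120 N. Pads are 22 mm wide; open, the fingers measure 114 mm over their backs; the gripper's body (76 mm by 85 mm) begins 54 mm behind the grasp point. The pads swing forward as they close: fully open they stand 13 mm farther back than shut.
Start: joints at [-1.355, 0.313, 0.046, 1.304, 0, 1.431], TCP at [0.2, -0.539, 0.231] pointing down, gripper open.
Joint ranges: [-2.76, 2.76], [-0.86, 1.69], [-1.03, 1.26], [-2.2, 2.34], [-1.47, 1.5], [-3.14, 3.14]. Speed limits (rad/s): [2.57, 2.57, 3.14, 3.14, 3.14, 3.14].

INTERFACE

Orientations are given as a unit quaternion [w, x, y, z].
In Python, from workcell import env gives the robot as it stands.
- The arm moves only by the tool servo_tool, never from a script. Its argument "targets" is a list of rows, each an object with "xyz": the shift along the tool's x, y, z in m, a list of three; "twist": the turn, a rotation vector about the tool's x, y, z in rad, a list of three; "jaw": the opening, from 0 (shut) to 1 (fully open). A call has 1 to 12 rows; each row is the pose to reach, as a shift and turn from the pose commanded when the call began, along the tool's axes at that moment; what a row does not reach only later rows make up. A row lasts 1/12 s, in which the tool goes at most 41.7 mm and 7.16 degrees, less where a joint would pass 70% of its speed; a pose out of reach is approached as far as the arm can. A call with a gripper value outside its range is refused whole. The fingers move at their own pace and stop on an object; "squeeze" is the grip in N (left out, the last holds). Time passes only in rows, so rows that repeat a pose let the fingers close. It gives the time, the measured TCP pose, the force and the opening at its end, in the units of the state.
- env.get_state(): the state, without advancing time (a new reading comes with each control period).
- env.read_camera(name): name is "side" or "top"; returns a dict with "color" (384x512x3 uint8, red, green, blue), "depth" (384x512 float32, m along the optical axis (not along the pixel's ray), 0 where there is no reading), "fx", "fy", "cx", "cy" (pixels), "eye" and "attitude" of the camera in the world. Camera axes: x right, y down, z forward; pixel columns grow to the right and rows downward; lengths in m; the calibration is good to about 2 mm. A picture is of the moment at which its call begins.
- env.hand_in(): hands the job in, once; it reports no verdict.
The state is a dict: "clock": time; "joint_pos": joint angles; "qvel": joint speeds; "tau": joint torques, N m; "tcp_pos": TCP position; "orientation": TCP orientation; "wrist_force": force on the tool from outside, world axes, zero at the start; "ft_torque": the same for the moment, N m; "finger_gap": finger opening in m.
Only numpy, scipy, OpenCV 4.12 (cv2) and the standard library are available. Lean on these libraries where they do the work, as an engineer would, in place of code of your own. Each camera call takes 0.05 s, during which the arm holds its last target. There are 200 camera calls.

TASK

Pack the chime bars for the road: first undo both clamp knobs of the carrying rack fully (one knob has a left-hand thread and nobody marked which, so try gently both ways), then swap the red and the blue bar, which lie in each other's place, and bring in the yellow and green bars that are still on the table. Every bar belongs behind the colour card of its own colour, flat on the rack between the stops with its back end under the strap; a bar that is missing leaves its place empty. When all lie right, screw both knobs fully tight again, and leave the steel flask and the half-full juice bottle beside the rack standing where they are.

Things in the scene. Friction and masses are not known exactly. Their poses are not given: they have to be found in the camera images.
- bar_red: Chime bar with red tone bar, 0.3 kg. Base board 220 (x) x 50 (y) x 12 mm; centred on it a wooden box 165 x 46 mm, up to 46 mm above the underside (grip it across the 46 mm); on that the red metal tone bar, top at 54 mm. 27 mm of bare base board stands out at each end. Origin: centre of the underside; x along its length; both ends alike. Starts in the blue bar's place.
- bar_yellow: Chime bar with yellow tone bar, 0.3 kg. Base board 220 (x) x 50 (y) x 12 mm; centred on it a wooden box 165 x 46 mm, up to 46 mm above the underside (grip it across the 46 mm); on that the yellow metal tone bar, top at 54 mm. 27 mm of bare base board stands out at each end. Origin: centre of the underside; x along its length; both ends alike. May be absent; else starts on the table beside the rack.
- bar_green: Chime bar with green tone bar, 0.3 kg. Base board 220 (x) x 50 (y) x 12 mm; centred on it a wooden box 165 x 46 mm, up to 46 mm above the underside (grip it across the 46 mm); on that the green metal tone bar, top at 54 mm. 27 mm of bare base board stands out at each end. Origin: centre of the underside; x along its length; both ends alike. May be absent; else starts on the table beside the rack.
- bar_blue: Chime bar with blue tone bar, 0.3 kg. Base board 220 (x) x 50 (y) x 12 mm; centred on it a wooden box 165 x 46 mm, up to 46 mm above the underside (grip it across the 46 mm); on that the blue metal tone bar, top at 54 mm. 27 mm of bare base board stands out at each end. Origin: centre of the underside; x along its length; both ends alike. Starts in the red bar's place.
- place_red (a point): Where the centre of the red bar's underside belongs, on the rack's board 18 mm above the table; the red colour card (50 x 16 mm, flat on the rack's front edge) lies 136 mm to -x of it. x: to the rack's back. The place is 228 x 58 mm between side cleats 8 mm high, a back stop 12 mm high and a rounded front bead 3 mm high, over which the bar is lifted.
- place_yellow (a point): Where the centre of the yellow bar's underside belongs, on the rack's board 18 mm above the table; the yellow colour card (50 x 16 mm, flat on the rack's front edge) lies 136 mm to -x of it. x: to the rack's back. The place is 228 x 58 mm between side cleats 8 mm high, a back stop 12 mm high and a rounded front bead 3 mm high, over which the bar is lifted.
- place_green (a point): Where the centre of the green bar's underside belongs, on the rack's board 18 mm above the table; the green colour card (50 x 16 mm, flat on the rack's front edge) lies 136 mm to -x of it. x: to the rack's back. The place is 228 x 58 mm between side cleats 8 mm high, a back stop 12 mm high and a rounded front bead 3 mm high, over which the bar is lifted.
- place_blue (a point): Where the centre of the blue bar's underside belongs, on the rack's board 18 mm above the table; the blue colour card (50 x 16 mm, flat on the rack's front edge) lies 136 mm to -x of it. x: to the rack's back. The place is 228 x 58 mm between side cleats 8 mm high, a back stop 12 mm high and a rounded front bead 3 mm high, over which the bar is lifted.
- rack: Plywood rack, fixed, 290 (x) x 370 (y) x 18 mm, origin under its centre, x to its back. Four places, centres at x = 0, y = -126, -42, 42, 126 mm; the order of the colours varies. Near the back stand two clamps at x = 100, y = -84 and 84 mm, each for the two places beside it. With the clamp open a bar comes out and goes in raised 5 to 6 mm and slid at least 30 mm along x under the strap.
- strap_a_mid (a point): Middle of the underside of the aluminium strap below knob a: 22 (x) x 150 (y) x 6 mm, it lies over the bare back ends of the base boards in the two places beside it (x = 89 to 111 mm of the rack). Tight, its underside is about 31 mm above the table, 0.5 mm above a seated base board; it rises 4 mm per radian of the knob, 9.6 mm in all, and stays there.
- knob_a_grip (a point): Middle of clamp knob a: round, black, fluted, 48 mm across and 30 mm high, a white pointer line on top, axis upright, its middle 89 mm above the table; it does not rise as it turns. Knobs a and b may stand on either side.
- knob_a (a joint): How far knob a is loosened, rad: 0 is tight (start, hard stop), 2.4 fully open (stop). It turns with 0.12 N m and stays where it is left. Of the two knobs one loosens counter-clockwise seen from above and the other, left-hand threaded, clockwise; nothing shows which. Turned the wrong way it does not move.
- strap_b_mid (a point): Middle of the underside of the aluminium strap below knob b: 22 (x) x 150 (y) x 6 mm, it lies over the bare back ends of the base boards in the two places beside it (x = 89 to 111 mm of the rack). Tight, its underside is about 31 mm above the table, 0.5 mm above a seated base board; it rises 4 mm per radian of the knob, 9.6 mm in all, and stays there.
- knob_b_grip (a point): Middle of clamp knob b: round, black, fluted, 48 mm across and 30 mm high, a white pointer line on top, axis upright, its middle 89 mm above the table; it does not rise as it turns. Knobs a and b may stand on either side.
- knob_b (a joint): How far knob b is loosened, rad: 0 is tight (start, hard stop), 2.4 fully open (stop). It turns with 0.12 N m and stays where it is left. Of the two knobs one loosens counter-clockwise seen from above and the other, left-hand threaded, clockwise; nothing shows which. Turned the wrong way it does not move.
- juice_half: Half-full amber juice bottle with green cap, 64 mm across, 218 mm high; origin: centre of its underside. A bystander, to be left standing.
- flask: Steel drinking flask with black stopper, 68 mm across, 245 mm high; origin: centre of its underside. A bystander, to be left standing.

How it is judged:
On the way, in this order (a step that is already met when the one before it is completed fails the run):
1. both clamp knobs are undone (each over 1.9 of 2.4 rad) (value of joint each of knob_a, knob_b above 1.9 rad), for 0.2 s.
2. every bar present lies in the place of its own colour, flat between the stops (horizontal distance between bar_red and place_red below 0.009 m and z of bar_red in the frame of place_red between -0.004 and 0.004 m and angle between the x axis of bar_red and the x axis of place_red, either way round below 0.09 rad and linear speed of each of bar_red, bar_yellow, bar_green, bar_blue below 0.03 m/s and horizontal distance between bar_yellow and place_yellow below 0.009 m and z of bar_yellow in the frame of place_yellow between -0.004 and 0.004 m and angle between the x axis of bar_yellow and the x axis of place_yellow, either way round below 0.09 rad and horizontal distance between bar_green and place_green below 0.009 m and z of bar_green in the frame of place_green between -0.004 and 0.004 m and angle between the x axis of bar_green and the x axis of place_green, either way round below 0.09 rad and horizontal distance between bar_blue and place_blue below 0.009 m and z of bar_blue in the frame of place_blue between -0.004 and 0.004 m and angle between the x axis of bar_blue and the x axis of place_blue, either way round below 0.09 rad), for 0.3 s.
3. both knobs are screwed tight again (within 0.15 rad) (value of joint each of knob_a, knob_b below 0.15 rad), for 0.2 s.
At the end, for the whole second after the job is handed in: Every bar present lies at rest and flat in the place of its own colour (centre within 9 mm of the place's centre, height within 4 mm, along the place within 0.09 rad), and both clamp knobs are within 0.15 rad of tight (all of step 2 and all of step 3); the robot touches nothing.
It fails at once if the juice half is knocked over or shoved away (over 60 mm) (angle between juice_half's own z axis and vertical above 0.6 rad or distance of juice_half from where it was at the start of the episode above 0.06 m).
It fails at once if the flask is knocked over or shoved away (over 60 mm) (angle between flask's own z axis and vertical above 0.6 rad or distance of flask from where it was at the start of the episode above 0.06 m).
Of bar_yellow, bar_green only 1 to 2 are there at a start; the rules pass over those that are not, and their reading is None.
At some moment in a run one of bar_yellow, bar_green may be knocked a few centimetres aside while the robot is not near it.
Once in a run the grip may slacken for a moment while it holds something.
It also fails if it takes over 210 s, if anything falls off the work surface, if the arm or the gripper's body presses on something with over 40 N, if the wrist force passes 120 N, or if a joint passes its speed limit or range.

## Working session

There is one attempt and no reset: what is moved stays moved. The work goes in short steps, Python scripts to look and compute and a tool call to move; the robot and the scene stay as the last step left them, time stands still between calls to the robot, and variables do not carry over. Pictures are saved under pics/ and viewed, about 12 in all and at most 16, crops included, and the job is handed in when it is done.

Besides the shell and the picture viewer there is one more tool, called by a JSON object that holds its "api" and its "payload". servo_tool: Moves the arm, as the interface text tells. Its arguments: {"type":"object","properties":{"targets":{"type":"array","items":{"type":"object","properties":{"xyz":{"type":"array","items":{"type":"number"}},"twist":{"type":"array","items":{"type":"number"}},"jaw":{"type":"number"}}}},"squeeze":{"type":"number"}},"required":["targets"]}

```bash
mkdir -p pics; cat > h.py <<'E'
import numpy as np, cv2
from workcell import env
from scipy.spatial.transform import Rotation as R
def rot(q): q=np.array(q,float); return R.from_quat(np.r_[q[1:],q[0]]).as_matrix() if q.shape==(4,) else q
def look(name,fn=None,crop=None,scale=1):
    c=env.read_camera(name)
    if fn:
        im=cv2.cvtColor(c['color'],cv2.COLOR_RGB2BGR)
        if crop: im=im[crop[1]:crop[3],crop[0]:crop[2]]
        if scale!=1: im=cv2.resize(im,None,fx=scale,fy=scale,interpolation=cv2.INTER_CUBIC)
        cv2.imwrite('pics/'+fn,im)
    return c
def onplane(c,uv,z):
    uv=np.atleast_2d(np.array(uv,float)); d=np.c_[(uv[:,0]-c['cx'])/c['fx'],(uv[:,1]-c['cy'])/c['fy'],np.ones(len(uv))]@rot(c['attitude']).T
    e=np.array(c['eye']); return e+d*((z-e[2])/d[:,2])[:,None]
def cloud(c):
    v,u=np.mgrid[:384,:512]; D=c['depth']
    P=np.stack([(u-c['cx'])/c['fx']*D,(v-c['cy'])/c['fy']*D,D],-1)@rot(c['attitude']).T+np.array(c['eye'])
    return P
def toolshift(dx,dy,dz):
    s=env.get_state(); return rot(s['orientation']).T@np.array([dx,dy,dz])
def blobs(c,amin=40):
    hsv=cv2.cvtColor(c['color'],cv2.COLOR_RGB2HSV); P=cloud(c); out=[]
    for n,rs in dict(red=[(0,8),(172,180)],yellow=[(22,34)],green=[(45,85)],blue=[(98,125)]).items():
        m=np.zeros(hsv.shape[:2],np.uint8)
        for a,b in rs: m|=cv2.inRange(hsv,(a,110,60),(b,255,255))
        k,l,st,ce=cv2.connectedComponentsWithStats(m)
        for i in range(1,k):
            if st[i,4]<amin: continue
            mm=(l==i)&(c['depth']>0); 
            if not mm.any(): continue
            z=np.median(P[mm][:,2]); uv=np.argwhere(l==i)[:,::-1].astype(np.float32)
            w=onplane(c,uv,z)[:,:2].astype(np.float32)
            r=cv2.minAreaRect(w); out.append((n,st[i,4],ce[i].round(0),round(float(z),3),np.round(r[0],3),np.round(r[1],3),round(r[2],1)))
    return out
E
python3 - <<'E'
from h import *
s=env.get_state(); print({k:np.round(v,3) for k,v in s.items()})
for n in('top','side'):
    c=look(n,n+'0.png'); print(n,c['eye'],c['attitude'],c['fx'])
    for b in blobs(c): print(*b)
E
```

```text
{'clock': np.float64(0.0), 'joint_pos': array([-1.355,  0.314,  0.045,  1.304,  0.   ,  1.431]), 'qvel': array([-0.001,  0.001,  0.   , -0.001, -0.   , -0.003]), 'tau': array([ 0.0000e+00, -4.8062e+01,  2.9853e+01,  1.9000e-02, -0.0000e+00,
       -0.0000e+00]), 'tcp_pos': array([ 0.2  , -0.538,  0.23 ]), 'orientation': array([-0.001,  0.821, -0.571, -0.001]), 'wrist_force': array([-0.468, -0.284,  0.163]), 'ft_torque': array([-0.01,  0.05,  0.01]), 'finger_gap': np.float64(0.086)}
top [0.32844345 0.0021548  1.07100645] [ 0.06684899 -0.69987827  0.70731844 -0.07349993] 471.24080596468843
red 202 [236.  63.] 0.129 [0.79  0.007] [0.095 0.095] 16.2
red 1071 [284. 205.] 0.072 [ 0.497 -0.095] [0.16  0.035] 0.7
red 164 [209. 271.] 0.02 [0.357 0.069] [0.016 0.049] 2.2
yellow 158 [247. 270.] 0.02 [ 0.359 -0.015] [0.015 0.049] 2.3
green 160 [156.  30.] 0.218 [0.823 0.163] [0.028 0.026] 89.6
green 169 [ 73. 122.] 0.218 [0.632 0.316] [0.028 0.026] 52.6
blue 115 [412. 106.] 0.031 [ 0.733 -0.406] [0.147 0.005] 11.5
blue 859 [208. 207.] 0.072 [0.494 0.069] [0.155 0.031] 1.2
blue 107 [285. 269.] 0.
[... 160 characters left out ...]
2    0.90641256 -0.40394954] 373.50383691372446
red 37309 [85. 99.] 0.028 [ 1.213 -0.81 ] [1.09 2.1 ] 41.2
red 586 [282. 165.] 0.072 [ 0.498 -0.092] [0.161 0.037] 0.8
red 53 [405. 181.] 0.023 [ 0.203 -0.165] [0.015 0.036] 4.3
red 460 [153. 193.] 0.032 [0.777 0.034] [0.072 0.074] 32.1
red 129 [104. 234.] 0.042 [0.809 0.18 ] [0.061 0.029] 44.2
red 143 [331. 241.] 0.02 [0.359 0.069] [0.016 0.048] 0.8
red 120 [157. 324.] 0.043 [0.618 0.336] [0.057 0.021] 38.5
green 156 [ 74. 158.] 0.219 [0.824 0.164] [0.029 0.031] 48.4
green 337 [130. 244.] 0.218 [0.629 0.321] [0.028 0.041] 45.5
blue 54 [336. 189.] 0.02 [ 0.362 -0.097] [0.041 0.011] 89.6
blue 657 [268. 213.] 0.073 [0.495 0.072] [0.156 0.031] 0.2
```

View pics/top0.png

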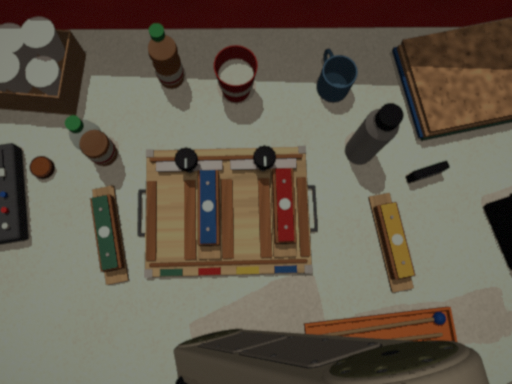

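View pics/side0.png

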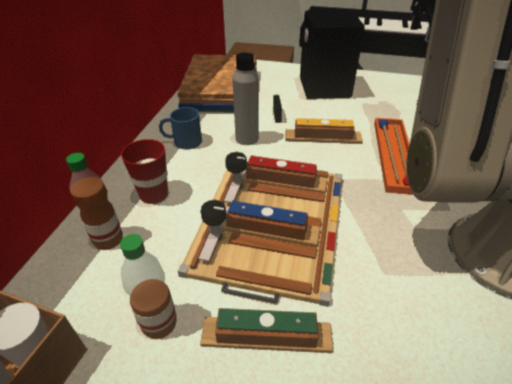

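The top view shows cards from left to right: green (172,272), red (209,271), yellow (247,270) and blue (285,269). The blue bar is at (208,207) and the red at (284,205). Green is on the table at (106,233) and yellow at (397,240). The knobs are at (186,159) and (264,157), the half-full bottle at (75,125) and the flask at (370,135).

```bash
cat >> h.py <<'E'
def region(c,box,zr,nm=''):
    P=cloud(c); m=(c['depth']>0)&(P[...,0]>box[0])&(P[...,0]<box[1])&(P[...,1]>box[2])&(P[...,1]<box[3])&(P[...,2]>zr[0])&(P[...,2]<zr[1])
    m=m.astype(np.uint8); k,l,st,ce=cv2.connectedComponentsWithStats(m); i=1+np.argmax(st[1:,4]); q=P[l==i]
    r=cv2.minAreaRect(q[:,:2].astype(np.float32)); print(nm,st[i,4],'med',np.median(q,0).round(3),'rect',np.round(r[0],4),np.round(r[1],3),round(r[2],1))
    return q
E
python3 - <<'E'
from h import *
for n in('top','side'):
    c=look(n); print(n)
    region(c,(.55,.66,.05,.18),(.095,.115),'knobL'); region(c,(.55,.66,-.12,.0),(.095,.115),'knobR')
    region(c,(.3,.6,.18,.4),(.048,.062),'green'); region(c,(.3,.6,-.45,-.2),(.048,.062),'yellow')
    region(c,(.35,.6,.03,.11),(.066,.08),'blue');region(c,(.35,.6,-.13,-.055),(.066,.08),'red')
    hsv=cv2.cvtColor(c['color'],cv2.COLOR_RGB2HSV); P=cloud(c)
    for nm,lo,hi in(('green',(60,80,30),(95,255,255)),('yellow',(18,150,100),(32,255,255)),('blue',(98,110,50),(125,255,255)),('red',(172,100,60),(180,255,255)),('red0',(0,150,100),(8,255,255))):
        m=cv2.inRange(hsv,lo,hi)>0; w=onplane(c,np.argwhere(m)[:,::-1],.02); k=(w[:,0]>.34)&(w[:,0]<.38)&(abs(w[:,1]-.03)<.17)
        if k.sum()>20: 
            r=cv2.minAreaRect(w[k][:,:2].astype(np.float32));print(nm,k.sum(),np.round(r[0],4),np.round(r[1],3),r[2])
    region(c,(.5,.75,-.4,-.15),(.1,.3),'flask');region(c,(.5,.75,.22,.4),(.1,.3),'juice')
E
```

```text
top
knobL 413 med [0.591 0.114 0.104] rect [0.5923 0.115 ] [0.048 0.048] 31.2
knobR 401 med [ 0.593 -0.052  0.104] rect [ 0.5948 -0.0532] [0.047 0.049] 56.5
green 1227 med [0.44  0.293 0.054] rect [0.442 0.294] [0.161 0.042] 11.3
yellow 1213 med [ 0.418 -0.338  0.054] rect [ 0.4199 -0.3382] [0.162 0.043] 10.9
blue 1235 med [0.493 0.069 0.072] rect [0.4933 0.0688] [0.162 0.045] 1.4
red 1200 med [ 0.494 -0.095  0.072] rect [ 0.4961 -0.0963] [0.162 0.042] 1.0
green 104 [0.3564 0.1525] [0.044 0.009] 89.3603744506836
yellow 150 [ 0.3588 -0.0155] [0.046 0.013] 89.36341857910156
blue 108 [ 0.3612 -0.0982] [0.044 0.011] 89.35954284667969
red0 149 [0.3586 0.0691] [0.048 0.015] 89.91322326660156
flask 1606 med [ 0.62  -0.268  0.202] rect [ 0.6303 -0.2759] [0.066 0.058] 24.8
juice 1020 med [0.621 0.306 0.17 ] rect [0.6258 0.3099] [0.047 0.061] 43.8
side
knobL 405 med [0.592 0.12  0.104] rect [0.594  0.1158] [0.048 0.047] 69.4
knobR 272 med [ 0.595 -0.046  0.104] rect [ 0.5969 -0.0509] [0.048 0.046] 13.4
green 2005 med [0.444 0.295 0.055] rect [0.445 0.293] [0.162 0.04 ] 11.9
yellow 426 med [ 0.421 -0.336  0.054] rect [ 0.4215 -0.3374] [0.159 0.041] 10.3
blue 1004 med [0.494 0.072 0.073] rect [0.496  0.0698] [0.039 0.16 ] 89.1
red 670 med [ 0.497 -0.093  0.073] rect [ 0.4989 -0.095 ] [0.16  0.038] 1.7
green 87 [0.3579 0.1537] [0.01  0.041] 1.7701416015625
yellow 124 [ 0.3611 -0.0147] [0.017 0.052] 1.0113919973373413
blue 52 [ 0.3623 -0.0977] [0.041 0.01 ] 89.61204528808594
red0 133 [0.3594 0.0693] [0.015 0.048] 0.8208991885185242
flask 1398 med [ 0.628 -0.258  0.179] rect [ 0.6332 -0.2722] [0.059 0.061] 59.7
juice 2343 med [0.622 0.329 0.166] rect [0.6279 0.3218] [0.063 0.047] 49.4
```

{"api": "servo_tool", "payload": {"targets": [{"xyz": [-0.325,-0.387,-0.02],"twist": [0,0,-1.4],"jaw": 1},{"xyz": [-0.325,-0.387,-0.02],"twist": [0,0,-1.4],"jaw": 1},{"xyz": [-0.325,-0.387,-0.02],"twist": [0,0,-1.4],"jaw": 1},{"xyz": [-0.325,-0.387,-0.02],"twist": [0,0,-1.4],"jaw": 1},{"xyz": [-0.325,-0.387,-0.02],"twist": [0,0,-1.4],"jaw": 1},{"xyz": [-0.325,-0.387,-0.02],"twist": [0,0,-1.4],"jaw": 1},{"xyz": [-0.325,-0.387,-0.02],"twist": [0,0,-1.4],"jaw": 1},{"xyz": [-0.325,-0.387,-0.02],"twist": [0,0,-1.4],"jaw": 1},{"xyz": [-0.325,-0.387,-0.02],"twist": [0,0,-1.4],"jaw": 1},{"xyz": [-0.325,-0.387,-0.02],"twist": [0,0,-1.4],"jaw": 1},{"xyz": [-0.325,-0.387,-0.02],"twist": [0,0,-1.4],"jaw": 1},{"xyz": [-0.325,-0.387,-0.02],"twist": [0,0,-1.4],"jaw": 1}]}}

```text
clock: 1.2
tcp_pos: [0.4475, -0.1025, 0.2513]
orientation: [0.0, 0.995, 0.095, 0.0]
wrist_force: [1.6, -0.2, 0.1]
finger_gap: 0.0855
```

```bash
cat >> h.py <<'E'
def go(x,y,z,yawdeg):
    s=env.get_state(); M=rot(s['orientation']); a=np.radians(yawdeg); c,n=np.cos(a),np.sin(a)
    T=np.array([[c,n,0],[n,-c,0],[0,0,-1]])
    print('t%.1f'%s['clock'],'tcp',np.round(s['tcp_pos'],4),'yaw %.1f'%np.degrees(np.arctan2(M[1,0],M[0,0])),'j6 %.2f'%s['joint_pos'][5],
     'SHIFT',np.round(M.T@(np.array([x,y,z])-s['tcp_pos']),4),'TWIST',np.round(R.from_matrix(M.T@T).as_rotvec(),3),'gap %.4f'%s['finger_gap'],'F',np.round(s['wrist_force'],1))
E
python3 -c "
from h import *
go(.5955,-.0525,.16,91)"
```

```text
t1.2 tcp [ 0.4475 -0.1025  0.2513] yaw 10.9 j6 0.98 SHIFT [ 0.1548 -0.0212  0.0913] TWIST [ 1.000e-03 -0.000e+00 -1.398e+00] gap 0.0855 F [ 1.6 -0.2  0.1]
```

{"api": "servo_tool", "payload": {"targets": [{"xyz": [0.155,-0.021,0.091],"twist": [0,0,-1.398],"jaw": 1},{"xyz": [0.155,-0.021,0.091],"twist": [0,0,-1.398],"jaw": 1},{"xyz": [0.155,-0.021,0.091],"twist": [0,0,-1.398],"jaw": 1},{"xyz": [0.155,-0.021,0.091],"twist": [0,0,-1.398],"jaw": 1},{"xyz": [0.155,-0.021,0.091],"twist": [0,0,-1.398],"jaw": 1},{"xyz": [0.155,-0.021,0.091],"twist": [0,0,-1.398],"jaw": 1},{"xyz": [0.155,-0.021,0.091],"twist": [0,0,-1.398],"jaw": 1},{"xyz": [0.155,-0.021,0.091],"twist": [0,0,-1.398],"jaw": 1},{"xyz": [0.155,-0.021,0.091],"twist": [0,0,-1.398],"jaw": 1},{"xyz": [0.155,-0.021,0.091],"twist": [0,0,-1.398],"jaw": 1},{"xyz": [0.155,-0.021,0.091],"twist": [0,0,-1.398],"jaw": 1},{"xyz": [0.155,-0.021,0.091],"twist": [0,0,-1.398],"jaw": 1}]}}

```text
clock: 2.2
tcp_pos: [0.5953, -0.0554, 0.1597]
orientation: [-0.0, 0.701, 0.713, -0.0]
wrist_force: [0.1, 0.7, -0.3]
finger_gap: 0.0855
```

```bash
python3 -c "
from h import *
go(.596,-.0525,.075,91)"
```

```text
t2.2 tcp [ 0.5953 -0.0554  0.1597] yaw 90.9 j6 -0.24 SHIFT [0.0029 0.0008 0.0847] TWIST [-0.001 -0.    -0.001] gap 0.0855 F [ 0.1  0.7 -0.3]
```

{"api": "servo_tool", "payload": {"targets": [{"xyz": [0.003,0.001,0.03],"twist": [0,0,0],"jaw": 1},{"xyz": [0.003,0.001,0.06],"twist": [0,0,0],"jaw": 1},{"xyz": [0.003,0.001,0.085],"twist": [0,0,0],"jaw": 1},{"xyz": [0.003,0.001,0.085],"twist": [0,0,0],"jaw": 1},{"xyz": [0.003,0.001,0.085],"twist": [0,0,0],"jaw": 0.3},{"xyz": [0.003,0.001,0.085],"twist": [0,0,0],"jaw": 0.3},{"xyz": [0.003,0.001,0.085],"twist": [0,0,0],"jaw": 0.3},{"xyz": [0.003,0.001,0.085],"twist": [0,0,0],"jaw": 0.3},{"xyz": [0.003,0.001,0.085],"twist": [0,0,0],"jaw": 0.3},{"xyz": [0.003,0.001,0.085],"twist": [0,0,0],"jaw": 0.3}], "squeeze": 40}}

```text
clock: 3.03
tcp_pos: [0.5981, -0.0538, 0.0777]
orientation: [0.002, 0.703, 0.711, 0.0]
wrist_force: [-2.4, -4.2, 6.3]
finger_gap: 0.047
```

```bash
python3 -c "
from h import *
go(.596,-.0525,.075,91);print(env.get_state()['ft_torque'],env.get_state()['joint_pos'])"
```

```text
t3.0 tcp [ 0.5981 -0.0538  0.0777] yaw 90.6 j6 -0.23 SHIFT [ 0.0013 -0.0021  0.0027] TWIST [ 0.004  0.003 -0.006] gap 0.0470 F [-2.4 -4.2  6.3]
[-0.77539754  0.35803784 -0.01675386] [-0.22237363  0.44386345 -0.14995896  0.97229116 -0.0018245  -0.2335215 ]
```

{"api": "servo_tool", "payload": {"targets": [{"xyz": [0,0,0],"twist": [0,0,0.06],"jaw": 0.3},{"xyz": [0,0,0],"twist": [0,0,0.12],"jaw": 0.3},{"xyz": [0,0,0],"twist": [0,0,0.15],"jaw": 0.3},{"xyz": [0,0,0],"twist": [0,0,0.15],"jaw": 0.3}]}}

```text
clock: 3.37
tcp_pos: [0.601, -0.0544, 0.0778]
orientation: [0.005, 0.754, 0.657, 0.002]
wrist_force: [6.2, -5.8, -0.1]
finger_gap: 0.0466
```

```bash
python3 -c "
from h import *
go(.596,-.0525,.075,91);print(env.get_state()['ft_torque'],env.get_state()['joint_pos'])"
```

```text
t3.4 tcp [ 0.601  -0.0544  0.0778] yaw 82.1 j6 -0.08 SHIFT [ 0.0012 -0.0053  0.0028] TWIST [ 0.01   0.004 -0.155] gap 0.0466 F [ 6.2 -5.8 -0.1]
[-1.14807464 -1.2293607   1.09479201] [-0.2222555   0.4447952  -0.1481678   0.96770407 -0.00199978 -0.08466439]
```

{"api": "servo_tool", "payload": {"targets": [{"xyz": [0,0,0],"twist": [0,0,-0.08],"jaw": 0.3},{"xyz": [0,0,0],"twist": [0,0,-0.16],"jaw": 0.3},{"xyz": [0,0,0],"twist": [0,0,-0.24],"jaw": 0.3},{"xyz": [0,0,0],"twist": [0,0,-0.32],"jaw": 0.3},{"xyz": [0,0,0],"twist": [0,0,-0.4],"jaw": 0.3},{"xyz": [0,0,0],"twist": [0,0,-0.4],"jaw": 0.3}]}}

```text
clock: 3.87
tcp_pos: [0.6009, -0.0525, 0.0778]
orientation: [0.004, 0.607, 0.795, 0.003]
wrist_force: [5.9, 0.2, 1.0]
finger_gap: 0.0464
```

```bash
python3 -c "
from h import *
go(.596,-.0525,.075,91);print(env.get_state()['ft_torque'])
c=look('top','k1.png',(120,130,330,220),3)"
```

```text
t3.9 tcp [ 0.6009 -0.0525  0.0778] yaw 105.2 j6 -0.49 SHIFT [ 0.0013 -0.0047  0.0028] TWIST [0.009 0.001 0.248] gap 0.0464 F [5.9 0.2 1. ]
[ 0.21694228 -1.32861493  0.05618092]
```

{"api": "servo_tool", "payload": {"targets": [{"xyz": [0,-0.002,0],"twist": [0,0,-0.12],"jaw": 0.3},{"xyz": [0,-0.003,0],"twist": [0,0,-0.24],"jaw": 0.3},{"xyz": [0,-0.003,0],"twist": [0,0,-0.36],"jaw": 0.3},{"xyz": [0,-0.003,0],"twist": [0,0,-0.48],"jaw": 0.3},{"xyz": [0,-0.003,0],"twist": [0,0,-0.6],"jaw": 0.3},{"xyz": [0,-0.003,0],"twist": [0,0,-0.72],"jaw": 0.3},{"xyz": [0,-0.003,0],"twist": [0,0,-0.84],"jaw": 0.3},{"xyz": [0,-0.003,0],"twist": [0,0,-0.96],"jaw": 0.3},{"xyz": [0,-0.003,0],"twist": [0,0,-1.08],"jaw": 0.3},{"xyz": [0,-0.003,0],"twist": [0,0,-1.2],"jaw": 0.3},{"xyz": [0,-0.003,0],"twist": [0,0,-1.32],"jaw": 0.3},{"xyz": [0,-0.003,0],"twist": [0,0,-1.4],"jaw": 0.3}]}}

```text
clock: 4.92
tcp_pos: [0.5955, -0.0489, 0.0777]
orientation: [0.003, -0.05, 0.999, 0.004]
wrist_force: [-0.8, 13.8, 9.0]
finger_gap: 0.0468
```

```bash
python3 -c "
from h import *
go(.596,-.0525,.075,91);print(env.get_state()['ft_torque'])"
```

```text
t4.9 tcp [ 0.5955 -0.0489  0.0777] yaw -174.3 j6 -1.89 SHIFT [-0.0002 -0.0037  0.0027] TWIST [ 1.000e-02 -1.000e-03  1.653e+00] gap 0.0468 F [-0.8 13.8  9. ]
[ 2.68818466  0.17557558 -0.06375293]
```

{"api": "servo_tool", "payload": {"targets": [{"xyz": [0,0.002,0],"twist": [0,0,-0.1],"jaw": 0.3},{"xyz": [0,0.002,0],"twist": [0,0,-0.2],"jaw": 0.3},{"xyz": [0,0.002,0],"twist": [0,0,-0.3],"jaw": 0.3},{"xyz": [0,0.002,0],"twist": [0,0,-0.4],"jaw": 0.3},{"xyz": [0,0.002,0],"twist": [0,0,-0.5],"jaw": 0.3},{"xyz": [0,0.002,0],"twist": [0,0,-0.55],"jaw": 0.3},{"xyz": [0,0.002,0],"twist": [0,0,-0.6],"jaw": 0.3},{"xyz": [0,0.002,0],"twist": [0,0,-0.65],"jaw": 0.3},{"xyz": [0,0.002,0],"twist": [0,0,-0.7],"jaw": 0.3}]}}

```text
clock: 5.67
tcp_pos: [0.5933, -0.051, 0.0777]
orientation: [0.001, -0.385, 0.923, -0.0]
wrist_force: [-3.6, -2.4, 6.4]
finger_gap: 0.0468
```

```bash
python3 -c "
from h import *
go(.596,-.0525,.075,91);print(env.get_state()['ft_torque'])"
```

```text
t5.7 tcp [ 0.5933 -0.051   0.0777] yaw -134.7 j6 -2.58 SHIFT [-0.0008 -0.0029  0.0027] TWIST [1.000e-03 2.000e-03 2.345e+00] gap 0.0468 F [-3.6 -2.4  6.4]
[-0.47921335  0.86972802 -1.23489071]
```

{"api": "servo_tool", "payload": {"targets": [{"xyz": [0,0,0],"twist": [0,0,0],"jaw": 1},{"xyz": [0,0,0],"twist": [0,0,0],"jaw": 1},{"xyz": [0,0,0],"twist": [0,0,0],"jaw": 1},{"xyz": [0,0,0],"twist": [0,0,0],"jaw": 1},{"xyz": [0,0,-0.04],"twist": [0,0,0],"jaw": 1},{"xyz": [0,0,-0.08],"twist": [0,0,0],"jaw": 1},{"xyz": [0,0,-0.09],"twist": [0,0,1.2],"jaw": 1},{"xyz": [0,0,-0.09],"twist": [0,0,1.2],"jaw": 1},{"xyz": [0,0,-0.09],"twist": [0,0,1.2],"jaw": 1},{"xyz": [0,0,-0.09],"twist": [0,0,1.2],"jaw": 1},{"xyz": [0,0,-0.09],"twist": [0,0,1.2],"jaw": 1}]}}

```text
clock: 6.58
tcp_pos: [0.5934, -0.0511, 0.165]
orientation: [0.0, -0.08, 0.997, 0.0]
wrist_force: [0.1, -0.6, 0.2]
finger_gap: 0.0856
```

```bash
python3 -c "
from h import *
go(.594,.116,.16,91)"
```

```text
t6.6 tcp [ 0.5934 -0.0511  0.165 ] yaw -170.8 j6 -1.95 SHIFT [-0.0271  0.1649  0.0051] TWIST [ 0.    -0.     1.713] gap 0.0856 F [ 0.1 -0.6  0.2]
```

{"api": "servo_tool", "payload": {"targets": [{"xyz": [-0.027,0.165,0.005],"twist": [0,0,1.713],"jaw": 1},{"xyz": [-0.027,0.165,0.005],"twist": [0,0,1.713],"jaw": 1},{"xyz": [-0.027,0.165,0.005],"twist": [0,0,1.713],"jaw": 1},{"xyz": [-0.027,0.165,0.005],"twist": [0,0,1.713],"jaw": 1},{"xyz": [-0.027,0.165,0.005],"twist": [0,0,1.713],"jaw": 1},{"xyz": [-0.027,0.165,0.005],"twist": [0,0,1.713],"jaw": 1},{"xyz": [-0.027,0.165,0.005],"twist": [0,0,1.713],"jaw": 1},{"xyz": [-0.027,0.165,0.005],"twist": [0,0,1.713],"jaw": 1},{"xyz": [-0.027,0.165,0.005],"twist": [0,0,1.713],"jaw": 1},{"xyz": [-0.027,0.165,0.005],"twist": [0,0,1.713],"jaw": 1},{"xyz": [-0.027,0.165,0.005],"twist": [0,0,1.713],"jaw": 1},{"xyz": [-0.027,0.165,0.005],"twist": [0,0,1.713],"jaw": 1}]}}

```text
clock: 7.58
tcp_pos: [0.5926, 0.1161, 0.1597]
orientation: [-0.0, 0.609, 0.793, -0.0]
wrist_force: [0.2, -0.8, 0.0]
finger_gap: 0.0855
```

```bash
python3 -c "
from h import *
go(.595,.116,.077,91)"
```

```text
t7.6 tcp [0.5926 0.1161 0.1597] yaw 105.0 j6 -0.20 SHIFT [-0.0008  0.0024  0.0827] TWIST [-0.001 -0.     0.244] gap 0.0855 F [ 0.2 -0.8  0. ]
```

{"api": "servo_tool", "payload": {"targets": [{"xyz": [-0.001,0.002,0.01],"twist": [0,0,0.12],"jaw": 1},{"xyz": [-0.001,0.002,0.03],"twist": [0,0,0.244],"jaw": 1},{"xyz": [-0.001,0.002,0.06],"twist": [0,0,0.244],"jaw": 1},{"xyz": [-0.001,0.002,0.083],"twist": [0,0,0.244],"jaw": 1},{"xyz": [-0.001,0.002,0.083],"twist": [0,0,0.244],"jaw": 0.3},{"xyz": [-0.001,0.002,0.083],"twist": [0,0,0.244],"jaw": 0.3},{"xyz": [-0.001,0.002,0.083],"twist": [0,0,0.244],"jaw": 0.3},{"xyz": [-0.001,0.002,0.083],"twist": [0,0,0.244],"jaw": 0.3},{"xyz": [-0.001,0.002,0.083],"twist": [0,0,0.244],"jaw": 0.3},{"xyz": [-0.001,0.002,0.083],"twist": [0,0,0.3],"jaw": 0.3},{"xyz": [-0.001,0.002,0.083],"twist": [0,0,0.36],"jaw": 0.3},{"xyz": [-0.001,0.002,0.083],"twist": [0,0,0.44],"jaw": 0.3}]}}

```text
clock: 8.58
tcp_pos: [0.5958, 0.1139, 0.079]
orientation: [0.002, 0.767, 0.642, -0.0]
wrist_force: [-1.4, -7.6, 0.2]
finger_gap: 0.0466
```

```bash
python3 -c "
from h import *
go(.595,.116,.077,91);print(env.get_state()['ft_torque'])"
```

```text
t8.6 tcp [0.5958 0.1139 0.079 ] yaw 79.9 j6 0.23 SHIFT [ 0.0019 -0.0011  0.002 ] TWIST [ 0.003  0.003 -0.194] gap 0.0466 F [-1.4 -7.6  0.2]
[-1.3656959   0.26469019  0.13878362]
```

{"api": "servo_tool", "payload": {"targets": [{"xyz": [-0.002,0,0],"twist": [0,0,0.12],"jaw": 0.3},{"xyz": [-0.002,0,0],"twist": [0,0,0.24],"jaw": 0.3},{"xyz": [-0.002,0,0],"twist": [0,0,0.36],"jaw": 0.3},{"xyz": [-0.002,0,0],"twist": [0,0,0.48],"jaw": 0.3},{"xyz": [-0.002,0,0],"twist": [0,0,0.6],"jaw": 0.3},{"xyz": [-0.002,0,0],"twist": [0,0,0.72],"jaw": 0.3},{"xyz": [-0.002,0,0],"twist": [0,0,0.84],"jaw": 0.3},{"xyz": [-0.002,0,0],"twist": [0,0,0.96],"jaw": 0.3},{"xyz": [-0.002,0,0],"twist": [0,0,1.08],"jaw": 0.3},{"xyz": [-0.002,0,0],"twist": [0,0,1.2],"jaw": 0.3},{"xyz": [-0.002,0,0],"twist": [0,0,1.32],"jaw": 0.3},{"xyz": [-0.002,0,0],"twist": [0,0,1.44],"jaw": 0.3}]}}

```text
clock: 9.58
tcp_pos: [0.5934, 0.1119, 0.079]
orientation: [0.002, 1.0, -0.024, -0.001]
wrist_force: [-8.0, -6.4, 5.6]
finger_gap: 0.047
```

{"api": "servo_tool", "payload": {"targets": [{"xyz": [0,0,0],"twist": [0,0,0.12],"jaw": 0.3},{"xyz": [0,0,0],"twist": [0,0,0.24],"jaw": 0.3},{"xyz": [0,0,0],"twist": [0,0,0.36],"jaw": 0.3},{"xyz": [0,0,0],"twist": [0,0,0.48],"jaw": 0.3},{"xyz": [0,0,0],"twist": [0,0,0.6],"jaw": 0.3},{"xyz": [0,0,0],"twist": [0,0,0.7],"jaw": 0.3},{"xyz": [0,0,0],"twist": [0,0,0.78],"jaw": 0.3}]}}

```text
clock: 10.17
tcp_pos: [0.5918, 0.1127, 0.0789]
orientation: [0.002, 0.916, -0.402, -0.001]
wrist_force: [-10.7, -3.7, 7.3]
finger_gap: 0.0467
```

```bash
python3 -c "
from h import *
go(.595,.116,.077,91);print(env.get_state()['ft_torque'])"
```

```text
t10.2 tcp [0.5918 0.1127 0.0789] yaw -47.4 j6 2.45 SHIFT [-0.0003 -0.0046  0.0019] TWIST [ 0.     0.006 -2.415] gap 0.0467 F [-10.7  -3.7   7.3]
[-0.8472161   2.20973095  0.94608848]
```

{"api": "servo_tool", "payload": {"targets": [{"xyz": [0,0,0],"twist": [0,0,0],"jaw": 1},{"xyz": [0,0,0],"twist": [0,0,0],"jaw": 1},{"xyz": [0,0,0],"twist": [0,0,0],"jaw": 1},{"xyz": [0,0,0],"twist": [0,0,0],"jaw": 1},{"xyz": [0,0,-0.04],"twist": [0,0,0],"jaw": 1},{"xyz": [0,0,-0.08],"twist": [0,0,0],"jaw": 1},{"xyz": [0,0,-0.12],"twist": [0,0,-1.3],"jaw": 1},{"xyz": [0,0,-0.14],"twist": [0,0,-1.3],"jaw": 1},{"xyz": [0,0,-0.14],"twist": [0,0,-1.3],"jaw": 1},{"xyz": [0,0,-0.14],"twist": [0,0,-1.3],"jaw": 1},{"xyz": [0,0,-0.14],"twist": [0,0,-1.3],"jaw": 1},{"xyz": [0,0,-0.14],"twist": [0,0,-1.3],"jaw": 1}]}}

```text
clock: 11.17
tcp_pos: [0.595, 0.1138, 0.2176]
orientation: [-0.0, 0.999, -0.032, 0.001]
wrist_force: [-0.4, -0.1, 0.8]
finger_gap: 0.0853
```

```bash
python3 -c "
from h import *
go(.42,-.2,.2,20)"
```

```text
t11.2 tcp [0.595  0.1138 0.2176] yaw -3.7 j6 1.69 SHIFT [-0.1544  0.3244  0.0173] TWIST [ 0.    -0.001 -0.414] gap 0.0853 F [-0.4 -0.1  0.8]
```

{"api": "servo_tool", "payload": {"targets": [{"xyz": [-0.154,0.324,0.017],"twist": [0,0,-1.4],"jaw": 1},{"xyz": [-0.154,0.324,0.017],"twist": [0,0,-1.4],"jaw": 1},{"xyz": [-0.154,0.324,0.017],"twist": [0,0,-1.4],"jaw": 1},{"xyz": [-0.154,0.324,0.017],"twist": [0,0,-1.4],"jaw": 1},{"xyz": [-0.154,0.324,0.017],"twist": [0,0,-1.4],"jaw": 1},{"xyz": [-0.154,0.324,0.017],"twist": [0,0,-1.4],"jaw": 1},{"xyz": [-0.154,0.324,0.017],"twist": [0,0,-1.4],"jaw": 1},{"xyz": [-0.154,0.324,0.017],"twist": [0,0,-1.4],"jaw": 1},{"xyz": [-0.154,0.324,0.017],"twist": [0,0,-1.4],"jaw": 1},{"xyz": [-0.154,0.324,0.017],"twist": [0,0,-1.4],"jaw": 1},{"xyz": [-0.154,0.324,0.017],"twist": [0,0,-1.4],"jaw": 1},{"xyz": [-0.154,0.324,0.017],"twist": [0,0,-1.4],"jaw": 1}]}}

```text
clock: 12.17
tcp_pos: [0.4173, -0.2001, 0.2004]
orientation: [0.001, 0.789, 0.615, 0.0]
wrist_force: [0.3, 1.0, 0.3]
finger_gap: 0.0857
```

```bash
python3 -c "
from h import *
for n in('top','side'):
    c=look(n,n+'1.png')
    region(c,(.3,.6,.18,.4),(.048,.062),'green'); region(c,(.3,.6,-.45,-.25),(.048,.062),'yellow')
    P=cloud(c); 
    for y in(.116,-.05): region(c,(.58,.612,y-.085,y+.085),(.032,.055),'strap')
go(.4205,-.338,.11,100.6)"
```

```text
green 1250 med [0.44  0.293 0.054] rect [0.4417 0.2933] [0.162 0.043] 10.5
yellow 2 med [ 0.599 -0.277  0.051] rect [ 0.5992 -0.277 ] [0.002 0.   ] -132.3
strap 248 med [0.593 0.068 0.046] rect [0.5958 0.0685] [0.062 0.03 ] 89.0
strap 244 med [ 0.593 -0.006  0.046] rect [ 0.5965 -0.0068] [0.056 0.027] 89.3
green 1996 med [0.444 0.295 0.055] rect [0.445  0.2932] [0.16  0.039] 12.2
yellow 419 med [ 0.42  -0.335  0.054] rect [ 0.4203 -0.3377] [0.158 0.04 ] 9.8
strap 365 med [0.592 0.153 0.047] rect [0.5968 0.142 ] [0.029 0.096] 0.2
strap 249 med [ 0.595 -0.017  0.047] rect [ 0.5961 -0.0382] [0.123 0.026] 88.1
t12.3 tcp [ 0.4178 -0.1992  0.2004] yaw 75.7 j6 -0.37 SHIFT [-0.1338  0.0368  0.0905] TWIST [ 0.001  0.    -0.435] gap 0.0854 F [-0.5  0.1  0.5]
```

View pics/side1.png

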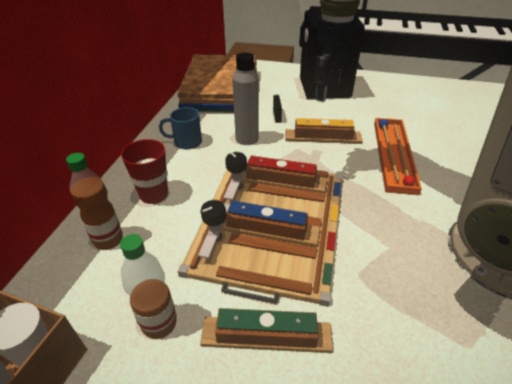

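{"api": "servo_tool", "payload": {"targets": [{"xyz": [-0.134,0.037,0.05],"twist": [0,0,-0.435],"jaw": 0.9},{"xyz": [-0.134,0.037,0.09],"twist": [0,0,-0.435],"jaw": 0.9},{"xyz": [-0.134,0.037,0.09],"twist": [0,0,-0.435],"jaw": 0.9},{"xyz": [-0.134,0.037,0.09],"twist": [0,0,-0.435],"jaw": 0.9},{"xyz": [-0.134,0.037,0.09],"twist": [0,0,-0.435],"jaw": 0.9},{"xyz": [-0.134,0.037,0.09],"twist": [0,0,-0.435],"jaw": 0.9},{"xyz": [-0.134,0.037,0.09],"twist": [0,0,-0.435],"jaw": 0.9}]}}

```text
clock: 12.85
tcp_pos: [0.4205, -0.3369, 0.1101]
orientation: [-0.001, 0.64, 0.769, 0.0]
wrist_force: [0.1, 0.9, -0.1]
finger_gap: 0.077
```

```bash
python3 -c "
from h import *
go(.4205,-.338,.015,100.4)"
```

```text
t12.8 tcp [ 0.4205 -0.3369  0.1101] yaw 100.5 j6 -1.01 SHIFT [-0.0012 -0.0002  0.0951] TWIST [-0.    -0.001  0.001] gap 0.0770 F [ 0.1  0.9 -0.1]
```

{"api": "servo_tool", "payload": {"targets": [{"xyz": [-0.001,0,0.035],"twist": [0,0,0],"jaw": 0.9},{"xyz": [-0.001,0,0.07],"twist": [0,0,0],"jaw": 0.9},{"xyz": [-0.001,0,0.095],"twist": [0,0,0],"jaw": 0.9},{"xyz": [-0.001,0,0.095],"twist": [0,0,0],"jaw": 0.9},{"xyz": [-0.001,0,0.095],"twist": [0,0,0],"jaw": 0.3},{"xyz": [-0.001,0,0.095],"twist": [0,0,0],"jaw": 0.3},{"xyz": [-0.001,0,0.095],"twist": [0,0,0],"jaw": 0.3},{"xyz": [-0.001,0,0.095],"twist": [0,0,0],"jaw": 0.3},{"xyz": [-0.001,0,0.095],"twist": [0,0,0],"jaw": 0.3},{"xyz": [-0.001,0,0.095],"twist": [0,0,0],"jaw": 0.3}], "squeeze": 60}}

```text
clock: 13.68
tcp_pos: [0.4225, -0.3398, 0.0181]
orientation: [0.003, 0.639, 0.77, 0.0]
wrist_force: [0.3, 1.7, 7.6]
finger_gap: 0.045
```

{"api": "servo_tool", "payload": {"targets": [{"xyz": [0,0,-0.02],"twist": [0,0,0],"jaw": 0.3},{"xyz": [0,0,-0.05],"twist": [0,0,0],"jaw": 0.3},{"xyz": [0,0,-0.09],"twist": [0,0,0],"jaw": 0.3},{"xyz": [0,0,-0.12],"twist": [0,0,0],"jaw": 0.3},{"xyz": [0,0,-0.12],"twist": [0,0,0],"jaw": 0.3}]}}

```text
clock: 14.1
tcp_pos: [0.4239, -0.3419, 0.1433]
orientation: [0.007, 0.639, 0.769, -0.001]
wrist_force: [1.4, -2.0, -2.1]
finger_gap: 0.045
```

```bash
python3 -c "
from h import *
go(.45,-.0125,.13,91.05)
c=look('side'); region(c,(.3,.6,-.45,-.25),(.1,.2),'held')"
```

```text
t14.1 tcp [ 0.4239 -0.3419  0.1433] yaw 100.6 j6 -1.01 SHIFT [0.3191 0.0863 0.0103] TWIST [0.008 0.011 0.167] gap 0.0450 F [ 1.4 -2.  -2.1]
held 1846 med [ 0.422 -0.323  0.157] rect [ 0.4205 -0.3302] [0.22 0.09] 12.5
```

{"api": "servo_tool", "payload": {"targets": [{"xyz": [0,0,0],"twist": [0,0,0],"jaw": 0.3},{"xyz": [0,0,0],"twist": [0,0,0],"jaw": 0.3},{"xyz": [0,0,0],"twist": [0,0,0],"jaw": 0.3}]}}

```text
clock: 14.4
tcp_pos: [0.4197, -0.3375, 0.1336]
orientation: [-0.002, 0.639, 0.77, 0.0]
wrist_force: [0.7, 0.2, -2.6]
finger_gap: 0.0448
```

```bash
python3 -c "
from h import *
go(.45,-.0125,.13,91.05)
for n in ('side','top'):
  c=look(n,'held_%s.png'%n); region(c,(.3,.6,-.45,-.25),(.1,.15),'held'); P=cloud(c)
  hsv=cv2.cvtColor(c['color'],cv2.COLOR_RGB2HSV); m=(cv2.inRange(hsv,(20,140,90),(34,255,255))>0)&(abs(P[...,1]+.34)<.08)&(abs(P[...,0]-.42)<.15)&(P[...,2]>.05)
  q=P[m]; print(len(q),np.median(q,0)); r=cv2.minAreaRect(q[:,:2].astype(np.float32)) if len(q)>5 else None; print(r)
"
```

```text
t14.4 tcp [ 0.4197 -0.3375  0.1336] yaw 100.6 j6 -1.01 SHIFT [0.3139 0.0897 0.0042] TWIST [-0.002 -0.002  0.167] gap 0.0448 F [ 0.7  0.2 -2.6]
held 971 med [ 0.417 -0.316  0.129] rect [ 0.4177 -0.3314] [0.22  0.061] 12.0
0 [nan nan nan]
None
held 503 med [ 0.504 -0.308  0.127] rect [ 0.4802 -0.3255] [0.09  0.051] 10.6
50 [ 0.47383897 -0.32428279  0.16897551]
((0.43589454889297485, -0.3303980231285095), (0.11897324025630951, 0.02713010087609291), 7.601769924163818)
  return _methods._mean(a, axis=axis, dtype=dtype,
  ret = um.true_divide(
```

View pics/held_side.png

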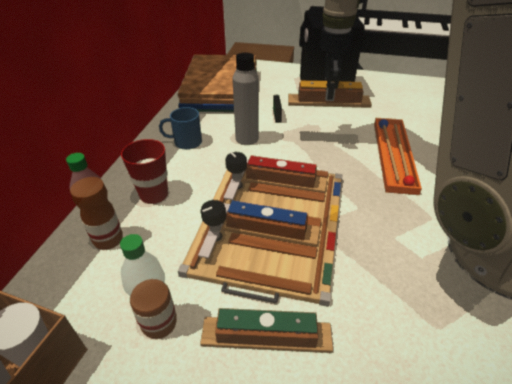

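{"api": "servo_tool", "payload": {"targets": [{"xyz": [0.02,0.006,0],"twist": [0,0,0],"jaw": 0.3},{"xyz": [0.055,0.018,0],"twist": [0,0,0.03],"jaw": 0.3},{"xyz": [0.09,0.03,0],"twist": [0,0,0.06],"jaw": 0.3},{"xyz": [0.13,0.042,0],"twist": [0,0,0.09],"jaw": 0.3},{"xyz": [0.17,0.055,0],"twist": [0,0,0.12],"jaw": 0.3},{"xyz": [0.205,0.066,0.002],"twist": [0,0,0.14],"jaw": 0.3},{"xyz": [0.24,0.076,0.003],"twist": [0,0,0.16],"jaw": 0.3},{"xyz": [0.275,0.087,0.004],"twist": [0,0,0.167],"jaw": 0.3},{"xyz": [0.3,0.094,0.004],"twist": [0,0,0.167],"jaw": 0.3},{"xyz": [0.313,0.097,0.004],"twist": [0,0,0.167],"jaw": 0.3},{"xyz": [0.313,0.097,0.004],"twist": [0,0,0.167],"jaw": 0.3},{"xyz": [0.313,0.097,0.004],"twist": [0,0,0.167],"jaw": 0.3}]}}

```text
clock: 15.5
tcp_pos: [0.4578, -0.0124, 0.1304]
orientation: [-0.0, 0.7, 0.714, -0.001]
wrist_force: [0.8, -0.1, -1.9]
finger_gap: 0.045
```

```bash
python3 -c "
from h import *
go(.457,-.013,.07,91.05)"
```

```text
t15.5 tcp [ 0.4578 -0.0124  0.1304] yaw 91.2 j6 -0.22 SHIFT [-0.0006 -0.0008  0.0604] TWIST [-0.001  0.     0.002] gap 0.0450 F [ 0.8 -0.1 -1.9]
```

{"api": "servo_tool", "payload": {"targets": [{"xyz": [0,0,0.02],"twist": [0,0,0.002],"jaw": 0.3},{"xyz": [0,0,0.045],"twist": [0,0,0.002],"jaw": 0.3},{"xyz": [0,0,0.065],"twist": [0,0,0.002],"jaw": 0.3},{"xyz": [0,0,0.08],"twist": [0,0,0.002],"jaw": 0.3},{"xyz": [0,0,0.088],"twist": [0,0,0.002],"jaw": 0.3},{"xyz": [0,0,0.088],"twist": [0,0,0.002],"jaw": 0.3},{"xyz": [0,0,0.088],"twist": [0,0,0.002],"jaw": 0.3},{"xyz": [0,0,0.088],"twist": [0,0,0.002],"jaw": 0.3}]}}

```text
clock: 16.17
tcp_pos: [0.4591, -0.0137, 0.0439]
orientation: [0.001, 0.702, 0.713, 0.0]
wrist_force: [-0.3, -0.1, -1.5]
finger_gap: 0.0451
```

```bash
python3 -c "
from h import *
go(.4973,-.0123,.0415,91.05)
c=look('side','ins.png',(180,120,380,270),3); region(c,(.35,.6,-.04,.0),(.06,.09),'y')"
```

```text
t16.2 tcp [ 0.4591 -0.0137  0.0439] yaw 90.9 j6 -0.22 SHIFT [0.0008 0.0382 0.0024] TWIST [ 0.001  0.001 -0.003] gap 0.0451 F [-0.3 -0.1 -1.5]
y 322 med [ 0.411 -0.014  0.08 ] rect [ 0.4126 -0.0159] [0.075 0.033] 1.5
```

View pics/ins.png

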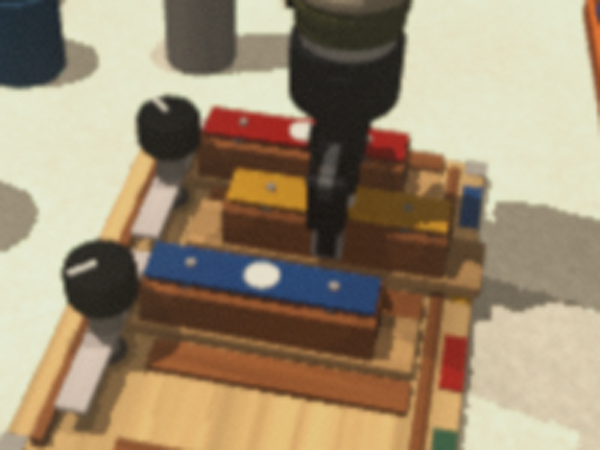

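{"api": "servo_tool", "payload": {"targets": [{"xyz": [0.0005,0,0.002],"twist": [0,0,0],"jaw": 0.3},{"xyz": [0.0005,0.006,0.0023],"twist": [0,0,0],"jaw": 0.3},{"xyz": [0.001,0.014,0.0023],"twist": [0,0,0],"jaw": 0.3},{"xyz": [0.001,0.022,0.0023],"twist": [0,0,0],"jaw": 0.3},{"xyz": [0.001,0.03,0.0023],"twist": [0,0,0],"jaw": 0.3},{"xyz": [0.001,0.036,0.0023],"twist": [0,0,0],"jaw": 0.3},{"xyz": [0.001,0.038,0.0023],"twist": [0,0,0],"jaw": 0.3},{"xyz": [0.001,0.038,0.0023],"twist": [0,0,0],"jaw": 0.3},{"xyz": [0.001,0.038,0.0023],"twist": [0,0,0],"jaw": 0.3}]}}

```text
clock: 16.97
tcp_pos: [0.496, -0.0113, 0.0405]
orientation: [-0.0, 0.701, 0.713, -0.0]
wrist_force: [-0.4, 0.5, -3.3]
finger_gap: 0.045
```

```bash
python3 -c "
from h import *
go(.4973,-.0123,.036,91.05)"
```

```text
t17.0 tcp [ 0.496  -0.0113  0.0405] yaw 90.9 j6 -0.20 SHIFT [-0.001   0.0013  0.0045] TWIST [-0.001 -0.    -0.002] gap 0.0450 F [-0.4  0.5 -3.3]
```

{"api": "servo_tool", "payload": {"targets": [{"xyz": [-0.001,0.001,0.002],"twist": [0,0,0],"jaw": 0.3},{"xyz": [-0.001,0.001,0.004],"twist": [0,0,0],"jaw": 0.3},{"xyz": [-0.001,0.001,0.005],"twist": [0,0,0],"jaw": 0.3},{"xyz": [-0.001,0.001,0.005],"twist": [0,0,0],"jaw": 0.3},{"xyz": [-0.001,0.001,0.005],"twist": [0,0,0],"jaw": 0.8},{"xyz": [-0.001,0.001,0.005],"twist": [0,0,0],"jaw": 0.8},{"xyz": [-0.001,0.001,0.005],"twist": [0,0,0],"jaw": 0.8},{"xyz": [-0.001,0.001,-0.02],"twist": [0,0,0],"jaw": 0.8},{"xyz": [-0.001,0.001,-0.06],"twist": [0,0,0],"jaw": 0.8},{"xyz": [-0.001,0.001,-0.1],"twist": [0,0,0],"jaw": 0.8},{"xyz": [-0.001,0.001,-0.14],"twist": [0,0,0],"jaw": 0.8},{"xyz": [-0.001,0.001,-0.16],"twist": [0,0,0],"jaw": 0.8}]}}

```text
clock: 17.97
tcp_pos: [0.4991, -0.0127, 0.2057]
orientation: [0.003, 0.701, 0.713, 0.002]
wrist_force: [0.7, 0.4, 0.9]
finger_gap: 0.0685
```

```bash
python3 -c "
from h import *
for n in('side','top'):
    c=look(n)
    region(c,(.35,.6,-.045,.02),(.064,.09),'yellow'); region(c,(.3,.6,.2,.4),(.048,.062),'green')
    region(c,(.35,.6,.03,.11),(.064,.09),'blue');region(c,(.35,.6,-.13,-.055),(.064,.09),'red')
go(.443,.2935,.11,101.3)"
```

```text
yellow 1023 med [ 0.492 -0.005  0.072] rect [ 0.4953 -0.0084] [0.164 0.043] 0.7
green 1993 med [0.443 0.295 0.055] rect [0.4442 0.2933] [0.161 0.04 ] 10.6
blue 1235 med [0.494 0.076 0.072] rect [0.4954 0.0726] [0.164 0.053] 4.8
red 840 med [ 0.497 -0.088  0.072] rect [ 0.4982 -0.0925] [0.162 0.043] 0.7Traceback (most recent call last):
  File "<string>", line 5, in <module>
    region(c,(.35,.6,-.045,.02),(.064,.09),'yellow'); region(c,(.3,.6,.2,.4),(.048,.062),'green')
    ~~~~~~^^^^^^^^^^^^^^^^^^^^^^^^^^^^^^^^^^^^^^^^^^
  File "h.py", line 38, in region
    m=m.astype(np.uint8); k,l,st,ce=cv2.connectedComponentsWithStats(m); i=1+np.argmax(st[1:,4]); q=P[l==i]
                                                                             ~~~~~~~~~^^^^^^^^^^
    return _wrapfunc(a, 'argmax', axis=axis, out=out, **kwds)
    return bound(*args, **kwds)
ValueError: attempt to get argmax of an empty sequence
```

```bash
python3 -c "
from h import *
go(.443,.2935,.11,101.2)"
```

```text
t18.1 tcp [ 0.5001 -0.0129  0.2054] yaw 90.9 j6 -0.20 SHIFT [ 0.3074 -0.0529  0.0944] TWIST [ 0.009  0.003 -0.179] gap 0.0680 F [ 0.1  0.5 -0.6]
```

{"api": "servo_tool", "payload": {"targets": [{"xyz": [0.307,-0.051,0],"twist": [0,0,-0.179],"jaw": 0.9},{"xyz": [0.307,-0.051,0],"twist": [0,0,-0.179],"jaw": 0.9},{"xyz": [0.307,-0.051,0],"twist": [0,0,-0.179],"jaw": 0.9},{"xyz": [0.307,-0.051,0],"twist": [0,0,-0.179],"jaw": 0.9},{"xyz": [0.307,-0.051,0.03],"twist": [0,0,-0.179],"jaw": 0.9},{"xyz": [0.307,-0.051,0.06],"twist": [0,0,-0.179],"jaw": 0.9},{"xyz": [0.307,-0.051,0.095],"twist": [0,0,-0.179],"jaw": 0.9},{"xyz": [0.307,-0.051,0.095],"twist": [0,0,-0.179],"jaw": 0.9},{"xyz": [0.307,-0.051,0.095],"twist": [0,0,-0.179],"jaw": 0.9},{"xyz": [0.307,-0.051,0.095],"twist": [0,0,-0.179],"jaw": 0.9},{"xyz": [0.307,-0.051,0.095],"twist": [0,0,-0.179],"jaw": 0.9},{"xyz": [0.307,-0.051,0.095],"twist": [0,0,-0.179],"jaw": 0.9}]}}

```text
clock: 19.07
tcp_pos: [0.4421, 0.293, 0.1065]
orientation: [0.0, 0.635, 0.772, 0.0]
wrist_force: [0.6, -0.1, -0.3]
finger_gap: 0.0771
```

```bash
python3 -c "
from h import *
go(.443,.2935,.015,101.2)
c=look('side');region(c,(.3,.6,.2,.4),(.048,.062),'green')"
```

```text
t19.1 tcp [0.4421 0.293  0.1065] yaw 101.1 j6 0.24 SHIFT [0.0004 0.0009 0.0915] TWIST [ 0.001  0.    -0.001] gap 0.0771 F [ 0.6 -0.1 -0.3]
green 1696 med [0.445 0.296 0.055] rect [0.444  0.2934] [0.162 0.038] 10.0
```

{"api": "servo_tool", "payload": {"targets": [{"xyz": [0,0.001,0.035],"twist": [0,0,0],"jaw": 0.9},{"xyz": [0,0.001,0.07],"twist": [0,0,0],"jaw": 0.9},{"xyz": [0,0.001,0.091],"twist": [0,0,0],"jaw": 0.9},{"xyz": [0,0.001,0.091],"twist": [0,0,0],"jaw": 0.9},{"xyz": [0,0.001,0.091],"twist": [0,0,0],"jaw": 0.3},{"xyz": [0,0.001,0.091],"twist": [0,0,0],"jaw": 0.3},{"xyz": [0,0.001,0.091],"twist": [0,0,0],"jaw": 0.3},{"xyz": [0,0.001,0.091],"twist": [0,0,0],"jaw": 0.3},{"xyz": [0,0.001,0.091],"twist": [0,0,0],"jaw": 0.3},{"xyz": [0,0.001,0.091],"twist": [0,0,0],"jaw": 0.3}]}}

```text
clock: 19.95
tcp_pos: [0.4446, 0.2945, 0.0174]
orientation: [0.002, 0.635, 0.773, 0.002]
wrist_force: [-0.0, -1.8, 7.4]
finger_gap: 0.045
```

{"api": "servo_tool", "payload": {"targets": [{"xyz": [0,0,-0.02],"twist": [0,0,0],"jaw": 0.3},{"xyz": [0,0,-0.05],"twist": [0,0,0],"jaw": 0.3},{"xyz": [0,0,-0.09],"twist": [0,0,0],"jaw": 0.3},{"xyz": [0,0,-0.11],"twist": [0,0,0],"jaw": 0.3},{"xyz": [0,0,-0.11],"twist": [0,0,0],"jaw": 0.3},{"xyz": [0,0,-0.11],"twist": [0,0,0],"jaw": 0.3},{"xyz": [0,0,-0.11],"twist": [0,0,0],"jaw": 0.3}]}}

```text
clock: 20.53
tcp_pos: [0.4415, 0.2937, 0.124]
orientation: [-0.0, 0.635, 0.773, -0.0]
wrist_force: [0.4, 0.1, -2.8]
finger_gap: 0.045
```

```bash
python3 -c "
from h import *
go(.4535,.155,.13,91.05)"
```

```text
t20.5 tcp [0.4415 0.2937 0.124 ] yaw 101.2 j6 0.24 SHIFT [-0.1384 -0.0152 -0.0059] TWIST [-0.001  0.     0.177] gap 0.0450 F [ 0.4  0.1 -2.8]
```

{"api": "servo_tool", "payload": {"targets": [{"xyz": [-0.02,-0.003,0],"twist": [0,0,0.03],"jaw": 0.3},{"xyz": [-0.055,-0.007,0],"twist": [0,0,0.08],"jaw": 0.3},{"xyz": [-0.09,-0.011,0],"twist": [0,0,0.13],"jaw": 0.3},{"xyz": [-0.12,-0.014,0],"twist": [0,0,0.177],"jaw": 0.3},{"xyz": [-0.138,-0.015,0],"twist": [0,0,0.178],"jaw": 0.3},{"xyz": [-0.138,-0.015,0.01],"twist": [0,0,0.178],"jaw": 0.3},{"xyz": [-0.138,-0.015,0.03],"twist": [0,0,0.178],"jaw": 0.3},{"xyz": [-0.138,-0.015,0.055],"twist": [0,0,0.178],"jaw": 0.3},{"xyz": [-0.138,-0.015,0.07],"twist": [0,0,0.178],"jaw": 0.3},{"xyz": [-0.138,-0.015,0.078],"twist": [0,0,0.178],"jaw": 0.3},{"xyz": [-0.138,-0.015,0.078],"twist": [0,0,0.178],"jaw": 0.3},{"xyz": [-0.138,-0.015,0.078],"twist": [0,0,0.178],"jaw": 0.3}]}}

```text
clock: 21.53
tcp_pos: [0.4533, 0.1559, 0.0458]
orientation: [-0.001, 0.701, 0.713, -0.001]
wrist_force: [-0.4, 0.6, -2.2]
finger_gap: 0.0451
```

{"api": "servo_tool", "payload": {"targets": [{"xyz": [0,0,0],"twist": [0,0,0],"jaw": 0.3},{"xyz": [0,0,0],"twist": [0,0,0],"jaw": 0.3}]}}

```text
clock: 21.7
tcp_pos: [0.4552, 0.156, 0.0476]
orientation: [0.001, 0.701, 0.713, 0.001]
wrist_force: [0.9, -0.3, -2.6]
finger_gap: 0.0449
```

```bash
python3 -c "
from h import *
go(.4932,.1557,.041,91.05)
c=look('side'); region(c,(.35,.6,.13,.18),(.065,.09),'g')"
```

```text
t21.7 tcp [0.4552 0.156  0.0476] yaw 91.0 j6 0.15 SHIFT [-0.001   0.038   0.0067] TWIST [ 0.002 -0.    -0.001] gap 0.0449 F [ 0.9 -0.3 -2.6]
g 943 med [0.408 0.168 0.084] rect [0.4092 0.1577] [0.073 0.044] 0.8
```

{"api": "servo_tool", "payload": {"targets": [{"xyz": [-0.001,0,0.003],"twist": [0,0,0],"jaw": 0.3},{"xyz": [-0.001,0,0.0055],"twist": [0,0,0],"jaw": 0.3},{"xyz": [-0.001,0,0.0055],"twist": [0,0,0],"jaw": 0.3},{"xyz": [-0.001,0,0.0055],"twist": [0,0,0],"jaw": 0.3}]}}

```text
clock: 22.08
tcp_pos: [0.4541, 0.1546, 0.0411]
orientation: [-0.0, 0.701, 0.713, -0.0]
wrist_force: [0.2, -0.5, -3.4]
finger_gap: 0.0449
```

{"api": "servo_tool", "payload": {"targets": [{"xyz": [0,0.006,0],"twist": [0,0,0],"jaw": 0.3},{"xyz": [0,0.013,0],"twist": [0,0,0],"jaw": 0.3},{"xyz": [0,0.02,0],"twist": [0,0,0],"jaw": 0.3},{"xyz": [0,0.027,0],"twist": [0,0,0],"jaw": 0.3},{"xyz": [0,0.034,0],"twist": [0,0,0],"jaw": 0.3},{"xyz": [0,0.039,0],"twist": [0,0,0],"jaw": 0.3},{"xyz": [0,0.039,0],"twist": [0,0,0],"jaw": 0.3},{"xyz": [0,0.039,0],"twist": [0,0,0],"jaw": 0.3}]}}

```text
clock: 22.75
tcp_pos: [0.4935, 0.1553, 0.041]
orientation: [-0.0, 0.701, 0.713, -0.0]
wrist_force: [-0.0, 0.3, -2.6]
finger_gap: 0.0449
```

```bash
python3 -c "
from h import *
go(.4932,.1557,.0355,91.05)"
```

```text
t22.8 tcp [0.4935 0.1553 0.041 ] yaw 91.0 j6 0.13 SHIFT [ 0.0004 -0.0003  0.0055] TWIST [-0.     0.    -0.001] gap 0.0449 F [-0.   0.3 -2.6]
```

{"api": "servo_tool", "payload": {"targets": [{"xyz": [0,0,0.003],"twist": [0,0,0],"jaw": 0.3},{"xyz": [0,0,0.006],"twist": [0,0,0],"jaw": 0.3},{"xyz": [0,0,0.006],"twist": [0,0,0],"jaw": 0.3},{"xyz": [0,0,0.006],"twist": [0,0,0],"jaw": 0.8},{"xyz": [0,0,0.006],"twist": [0,0,0],"jaw": 0.8},{"xyz": [0,0,0.006],"twist": [0,0,0],"jaw": 0.8},{"xyz": [0,0,-0.02],"twist": [0,0,0],"jaw": 0.8},{"xyz": [0,0,-0.05],"twist": [0,0,0],"jaw": 0.8},{"xyz": [-0.02,0,-0.06],"twist": [0,0,0],"jaw": 0.8},{"xyz": [-0.05,0,-0.06],"twist": [0,0,0],"jaw": 0.8},{"xyz": [-0.084,0,-0.06],"twist": [0,0,0],"jaw": 0.8},{"xyz": [-0.084,0,-0.06],"twist": [0,0,0],"jaw": 0.8}]}}

```text
clock: 23.75
tcp_pos: [0.4954, 0.0673, 0.1017]
orientation: [0.001, 0.702, 0.712, -0.0]
wrist_force: [-0.4, 0.7, -0.2]
finger_gap: 0.0682
```

```bash
python3 -c "
from h import *
go(.4945,.0715,.033,91.05)
c=look('side'); region(c,(.35,.6,.13,.18),(.064,.09),'g');region(c,(.35,.6,.03,.11),(.064,.078),'b')"
```

```text
t23.8 tcp [0.4954 0.0673 0.1017] yaw 90.7 j6 -0.04 SHIFT [ 0.0044 -0.001   0.0687] TWIST [ 0.001  0.002 -0.005] gap 0.0682 F [-0.4  0.7 -0.2]
g 1574 med [0.489 0.162 0.072] rect [0.4924 0.1588] [0.163 0.044] 2.0
b 1153 med [0.488 0.077 0.072] rect [0.4957 0.0726] [0.164 0.043] 1.3
```

{"api": "servo_tool", "payload": {"targets": [{"xyz": [0.001,-0.001,0.03],"twist": [0,0,0],"jaw": 0.8},{"xyz": [0.001,-0.001,0.055],"twist": [0,0,0],"jaw": 0.8},{"xyz": [0.001,-0.001,0.068],"twist": [0,0,0],"jaw": 0.8},{"xyz": [0.001,-0.001,0.068],"twist": [0,0,0],"jaw": 0.8},{"xyz": [0.001,-0.001,0.068],"twist": [0,0,0],"jaw": 0.3},{"xyz": [0.001,-0.001,0.068],"twist": [0,0,0],"jaw": 0.3},{"xyz": [0.001,-0.001,0.068],"twist": [0,0,0],"jaw": 0.3},{"xyz": [0.001,-0.001,0.068],"twist": [0,0,0],"jaw": 0.3},{"xyz": [0.001,-0.001,0.068],"twist": [0,0,0],"jaw": 0.3},{"xyz": [0.001,-0.001,0.068],"twist": [0,0,0],"jaw": 0.3}]}}

```text
clock: 24.63
tcp_pos: [0.4948, 0.0727, 0.0344]
orientation: [0.001, 0.701, 0.713, 0.001]
wrist_force: [0.4, 1.4, 4.7]
finger_gap: 0.0448
```

```bash
python3 -c "
from h import *
go(.4945,.0715,.033,91.05)"
```

```text
t24.6 tcp [0.4948 0.0727 0.0344] yaw 91.0 j6 -0.03 SHIFT [-0.0012 -0.0003  0.0014] TWIST [ 0.002 -0.    -0.001] gap 0.0448 F [0.4 1.4 4.7]
```

{"api": "servo_tool", "payload": {"targets": [{"xyz": [0,0,-0.002],"twist": [0,0,0],"jaw": 0.3},{"xyz": [0,0,-0.004],"twist": [0,0,0],"jaw": 0.3},{"xyz": [0,0,-0.006],"twist": [0,0,0],"jaw": 0.3},{"xyz": [0,0,-0.007],"twist": [0,0,0],"jaw": 0.3},{"xyz": [0,0,-0.007],"twist": [0,0,0],"jaw": 0.3},{"xyz": [0,0,-0.007],"twist": [0,0,0],"jaw": 0.3},{"xyz": [0,0,-0.007],"twist": [0,0,0],"jaw": 0.3}]}}

```text
clock: 25.22
tcp_pos: [0.4936, 0.0723, 0.04]
orientation: [-0.0, 0.701, 0.713, -0.0]
wrist_force: [0.7, -0.4, -3.7]
finger_gap: 0.0448
```

```bash
python3 -c "
from h import *
go(.4545,.0708,.04,91.05)"
```

```text
t25.2 tcp [0.4936 0.0723 0.04  ] yaw 91.0 j6 -0.03 SHIFT [-0.0008 -0.0391  0.0001] TWIST [-0.     0.    -0.001] gap 0.0448 F [ 0.7 -0.4 -3.7]
```

{"api": "servo_tool", "payload": {"targets": [{"xyz": [-0.0005,-0.006,0],"twist": [0,0,0],"jaw": 0.3},{"xyz": [-0.0005,-0.014,0],"twist": [0,0,0],"jaw": 0.3},{"xyz": [-0.0005,-0.022,0],"twist": [0,0,0],"jaw": 0.3},{"xyz": [-0.0005,-0.03,0],"twist": [0,0,0],"jaw": 0.3},{"xyz": [-0.0005,-0.037,0],"twist": [0,0,0],"jaw": 0.3},{"xyz": [-0.0005,-0.042,0],"twist": [0,0,0],"jaw": 0.3},{"xyz": [-0.0005,-0.042,0],"twist": [0,0,0],"jaw": 0.3},{"xyz": [-0.0005,-0.042,-0.01],"twist": [0,0,0],"jaw": 0.3},{"xyz": [-0.0005,-0.042,-0.035],"twist": [0,0,0],"jaw": 0.3},{"xyz": [-0.0005,-0.042,-0.065],"twist": [0,0,0],"jaw": 0.3},{"xyz": [-0.0005,-0.042,-0.1],"twist": [0,0,0],"jaw": 0.3},{"xyz": [-0.0005,-0.042,-0.1],"twist": [0,0,0],"jaw": 0.3}]}}

```text
clock: 26.22
tcp_pos: [0.4562, 0.0711, 0.1465]
orientation: [0.004, 0.701, 0.713, 0.004]
wrist_force: [1.5, -0.2, -2.6]
finger_gap: 0.0453
```

{"api": "servo_tool", "payload": {"targets": [{"xyz": [-0.02,-0.003,0],"twist": [0,0,0],"jaw": 0.3},{"xyz": [-0.055,-0.007,0],"twist": [0,0,0],"jaw": 0.3},{"xyz": [-0.09,-0.01,0],"twist": [0,0,0],"jaw": 0.3},{"xyz": [-0.13,-0.015,0],"twist": [0,0,0],"jaw": 0.3},{"xyz": [-0.17,-0.02,0],"twist": [0,0,0],"jaw": 0.3},{"xyz": [-0.21,-0.025,0],"twist": [0,0,0],"jaw": 0.3},{"xyz": [-0.25,-0.03,0],"twist": [0,0,0],"jaw": 0.3},{"xyz": [-0.29,-0.03,0],"twist": [0,0,0],"jaw": 0.3},{"xyz": [-0.33,-0.03,0],"twist": [0,0,0],"jaw": 0.3},{"xyz": [-0.355,-0.03,0],"twist": [0,0,0],"jaw": 0.3},{"xyz": [-0.365,-0.03,0],"twist": [0,0,0],"jaw": 0.3},{"xyz": [-0.365,-0.03,0],"twist": [0,0,0],"jaw": 0.3}]}}

```text
clock: 27.22
tcp_pos: [0.4282, -0.2971, 0.1397]
orientation: [0.0, 0.702, 0.712, -0.0]
wrist_force: [0.7, 0.1, -3.6]
finger_gap: 0.0451
```

```bash
python3 -c "
from h import *
go(.42,-.29,.0175,91.05)
c=look('top','t2.png')"
```

```text
t27.2 tcp [ 0.4282 -0.2971  0.1397] yaw 90.8 j6 -0.77 SHIFT [ 0.0073 -0.0081  0.1221] TWIST [ 0.     0.001 -0.004] gap 0.0451 F [ 0.7  0.1 -3.6]
```

View pics/t2.png

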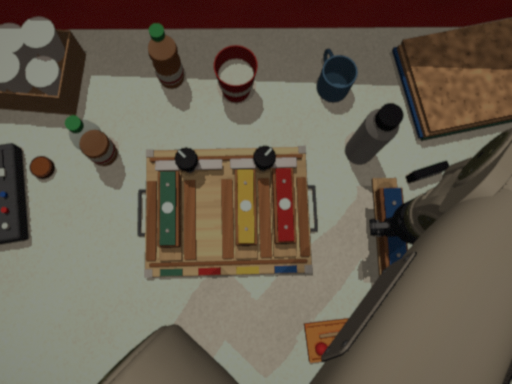

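The green bar (168,207) and yellow bar (246,206) lie behind their cards, the red place is free, and the blue bar is held over clear table at right.

{"api": "servo_tool", "payload": {"targets": [{"xyz": [0,0,0.025],"twist": [0,0,0],"jaw": 0.3},{"xyz": [0,0,0.055],"twist": [0,0,0],"jaw": 0.3},{"xyz": [0,0,0.085],"twist": [0,0,0],"jaw": 0.3},{"xyz": [0,0,0.108],"twist": [0,0,0],"jaw": 0.3},{"xyz": [0,0,0.117],"twist": [0,0,0],"jaw": 0.3},{"xyz": [0,0,0.122],"twist": [0,0,0],"jaw": 0.3},{"xyz": [0,0,0.123],"twist": [0,0,0],"jaw": 0.3},{"xyz": [0,0,0.123],"twist": [0,0,0],"jaw": 0.3},{"xyz": [0,0,0.123],"twist": [0,0,0],"jaw": 0.3},{"xyz": [0,0,0.123],"twist": [0,0,0],"jaw": 0.9},{"xyz": [0,0,0.123],"twist": [0,0,0],"jaw": 0.9},{"xyz": [0,0,0.123],"twist": [0,0,0],"jaw": 0.9}]}}

```text
clock: 28.27
tcp_pos: [0.429, -0.2952, 0.0185]
orientation: [0.001, 0.701, 0.713, 0.0]
wrist_force: [-0.2, 0.7, 0.5]
finger_gap: 0.077
```

{"api": "servo_tool", "payload": {"targets": [{"xyz": [0,0,0],"twist": [0,0,0],"jaw": 0.8},{"xyz": [0,0,-0.03],"twist": [0,0,0],"jaw": 0.8},{"xyz": [0,0,-0.07],"twist": [0,0,0],"jaw": 0.8},{"xyz": [0,0,-0.11],"twist": [0,0,0],"jaw": 0.8},{"xyz": [0,0,-0.12],"twist": [0,0,0],"jaw": 0.8},{"xyz": [0.04,0.02,-0.12],"twist": [0,0,0],"jaw": 0.8},{"xyz": [0.08,0.03,-0.12],"twist": [0,0,0],"jaw": 0.8},{"xyz": [0.12,0.045,-0.12],"twist": [0,0,0],"jaw": 0.8},{"xyz": [0.16,0.06,-0.12],"twist": [0,0,0],"jaw": 0.8},{"xyz": [0.2,0.07,-0.1],"twist": [0,0,0],"jaw": 0.8},{"xyz": [0.2,0.07,-0.09],"twist": [0,0,0],"jaw": 0.8},{"xyz": [0.2,0.07,-0.09],"twist": [0,0,0],"jaw": 0.8}]}}

```text
clock: 29.27
tcp_pos: [0.4933, -0.09, 0.1051]
orientation: [-0.002, 0.699, 0.715, -0.001]
wrist_force: [-0.5, 0.0, -1.1]
finger_gap: 0.0679
```

```bash
python3 -c "
from h import *
go(.4975,-.0963,.033,91.05)
c=look('side');region(c,(.3,.6,-.45,-.22),(.048,.062),'blue')"
```

```text
t29.3 tcp [ 0.4933 -0.09    0.1051] yaw 91.3 j6 -0.36 SHIFT [-0.0065  0.0043  0.0721] TWIST [-0.003 -0.002  0.004] gap 0.0679 F [-0.5  0.  -1.1]
blue 447 med [ 0.427 -0.29   0.054] rect [ 0.4286 -0.2935] [0.154 0.042] 1.7
```

{"api": "servo_tool", "payload": {"targets": [{"xyz": [0,0,0],"twist": [0,0,0],"jaw": 0.8},{"xyz": [0,0,0.025],"twist": [0,0,0],"jaw": 0.8},{"xyz": [0,0,0.025],"twist": [0,0,0],"jaw": 0.8},{"xyz": [0,0,0.025],"twist": [0,0,0],"jaw": 0.8}]}}

```text
clock: 29.65
tcp_pos: [0.4938, -0.0943, 0.0822]
orientation: [-0.001, 0.702, 0.712, -0.0]
wrist_force: [0.4, -0.5, -0.1]
finger_gap: 0.0685
```

```bash
python3 -c "
from h import *
go(.4975,-.0963,.034,91.05)"
```

```text
t29.6 tcp [ 0.4938 -0.0943  0.0822] yaw 90.9 j6 -0.36 SHIFT [-0.0021  0.0038  0.0482] TWIST [-0.002 -0.    -0.003] gap 0.0685 F [ 0.4 -0.5 -0.1]
```

{"api": "servo_tool", "payload": {"targets": [{"xyz": [-0.001,0.003,0.025],"twist": [0,0,0],"jaw": 0.8},{"xyz": [-0.001,0.003,0.047],"twist": [0,0,0],"jaw": 0.8},{"xyz": [-0.001,0.003,0.047],"twist": [0,0,0],"jaw": 0.8},{"xyz": [-0.001,0.003,0.047],"twist": [0,0,0],"jaw": 0.3},{"xyz": [-0.001,0.003,0.047],"twist": [0,0,0],"jaw": 0.3},{"xyz": [-0.001,0.003,0.047],"twist": [0,0,0],"jaw": 0.3},{"xyz": [-0.001,0.003,0.047],"twist": [0,0,0],"jaw": 0.3},{"xyz": [-0.001,0.003,0.047],"twist": [0,0,0],"jaw": 0.3},{"xyz": [-0.001,0.003,0.047],"twist": [0,0,0],"jaw": 0.3}]}}

```text
clock: 30.4
tcp_pos: [0.4989, -0.0949, 0.0371]
orientation: [0.002, 0.701, 0.713, 0.0]
wrist_force: [-1.4, -1.5, 6.8]
finger_gap: 0.0451
```

```bash
python3 -c "
from h import *
go(.4975,-.0963,.04,91.05)"
```

```text
t30.4 tcp [ 0.4989 -0.0949  0.0371] yaw 91.0 j6 -0.36 SHIFT [-0.0014 -0.0014 -0.0029] TWIST [ 0.003  0.002 -0.001] gap 0.0451 F [-1.4 -1.5  6.8]
```

{"api": "servo_tool", "payload": {"targets": [{"xyz": [0,0,-0.002],"twist": [0,0,0],"jaw": 0.3},{"xyz": [0,0,-0.004],"twist": [0,0,0],"jaw": 0.3},{"xyz": [0,0,-0.006],"twist": [0,0,0],"jaw": 0.3},{"xyz": [0,0,-0.007],"twist": [0,0,0],"jaw": 0.3},{"xyz": [0,0,-0.007],"twist": [0,0,0],"jaw": 0.3},{"xyz": [0,0,-0.007],"twist": [0,0,0],"jaw": 0.3},{"xyz": [0,0,-0.007],"twist": [0,0,0],"jaw": 0.3}]}}

```text
clock: 30.98
tcp_pos: [0.4975, -0.094, 0.0421]
orientation: [-0.0, 0.701, 0.713, -0.0]
wrist_force: [-0.6, -0.9, -2.6]
finger_gap: 0.045
```

```bash
python3 -c "
from h import *
go(.4575,-.0963,.04,91.05)"
```

```text
t31.0 tcp [ 0.4975 -0.094   0.0421] yaw 91.0 j6 -0.36 SHIFT [-0.0016 -0.0401  0.0021] TWIST [-0.    -0.    -0.001] gap 0.0450 F [-0.6 -0.9 -2.6]
```

{"api": "servo_tool", "payload": {"targets": [{"xyz": [-0.001,-0.006,0],"twist": [0,0,0],"jaw": 0.3},{"xyz": [-0.001,-0.014,0],"twist": [0,0,0],"jaw": 0.3},{"xyz": [-0.001,-0.022,0],"twist": [0,0,0],"jaw": 0.3},{"xyz": [-0.001,-0.03,0],"twist": [0,0,0],"jaw": 0.3},{"xyz": [-0.001,-0.037,0],"twist": [0,0,0],"jaw": 0.3},{"xyz": [-0.001,-0.042,0],"twist": [0,0,0],"jaw": 0.3},{"xyz": [-0.001,-0.042,0],"twist": [0,0,0],"jaw": 0.3},{"xyz": [-0.001,-0.042,-0.01],"twist": [0,0,0],"jaw": 0.3},{"xyz": [-0.001,-0.042,-0.035],"twist": [0,0,0],"jaw": 0.3},{"xyz": [-0.001,-0.042,-0.065],"twist": [0,0,0],"jaw": 0.3},{"xyz": [-0.001,-0.042,-0.09],"twist": [0,0,0],"jaw": 0.3},{"xyz": [-0.001,-0.042,-0.09],"twist": [0,0,0],"jaw": 0.3}]}}

```text
clock: 31.98
tcp_pos: [0.4592, -0.0972, 0.1373]
orientation: [0.004, 0.701, 0.713, 0.002]
wrist_force: [0.8, -0.9, -1.8]
finger_gap: 0.0453
```

{"api": "servo_tool", "payload": {"targets": [{"xyz": [0.02,0,0],"twist": [0,0,0],"jaw": 0.3},{"xyz": [0.05,0,0],"twist": [0,0,0],"jaw": 0.3},{"xyz": [0.085,0,0],"twist": [0,0,0],"jaw": 0.3},{"xyz": [0.12,0,0],"twist": [0,0,0],"jaw": 0.3},{"xyz": [0.15,0,0],"twist": [0,0,0],"jaw": 0.3},{"xyz": [0.167,0,0],"twist": [0,0,0],"jaw": 0.3},{"xyz": [0.167,0,0.02],"twist": [0,0,0],"jaw": 0.3},{"xyz": [0.167,0,0.05],"twist": [0,0,0],"jaw": 0.3},{"xyz": [0.167,0,0.07],"twist": [0,0,0],"jaw": 0.3},{"xyz": [0.167,0,0.083],"twist": [0,0,0],"jaw": 0.3},{"xyz": [0.167,0,0.083],"twist": [0,0,0],"jaw": 0.3},{"xyz": [0.167,0,0.083],"twist": [0,0,0],"jaw": 0.3}]}}

```text
clock: 32.98
tcp_pos: [0.4518, 0.0712, 0.0483]
orientation: [-0.001, 0.701, 0.713, -0.001]
wrist_force: [-0.1, -0.1, -2.2]
finger_gap: 0.045
```

{"api": "servo_tool", "payload": {"targets": [{"xyz": [0,0,0],"twist": [0,0,0],"jaw": 0.3},{"xyz": [0,0,0],"twist": [0,0,0],"jaw": 0.3},{"xyz": [0,0,0],"twist": [0,0,0],"jaw": 0.3}]}}

```text
clock: 33.23
tcp_pos: [0.4539, 0.071, 0.0503]
orientation: [0.001, 0.701, 0.713, 0.001]
wrist_force: [0.0, -1.2, -1.0]
finger_gap: 0.0452
```

```bash
python3 -c "
from h import *
go(.495,.0717,.0425,91.05)
c=look('side'); region(c,(.35,.46,.05,.1),(.065,.09),'r')"
```

```text
t33.2 tcp [0.4539 0.071  0.0503] yaw 91.0 j6 -0.04 SHIFT [-0.      0.0411  0.0079] TWIST [ 0.002  0.    -0.001] gap 0.0452 F [ 0.  -1.2 -1. ]
r 787 med [0.407 0.084 0.085] rect [0.4097 0.0746] [0.077 0.044] 4.8
```

{"api": "servo_tool", "payload": {"targets": [{"xyz": [0,0,0.004],"twist": [0,0,0],"jaw": 0.3},{"xyz": [0,0,0.0065],"twist": [0,0,0],"jaw": 0.3},{"xyz": [0,0,0.0065],"twist": [0,0,0],"jaw": 0.3},{"xyz": [0,0,0.0065],"twist": [0,0,0],"jaw": 0.3},{"xyz": [0,0,0.0065],"twist": [0,0,0],"jaw": 0.3}]}}

```text
clock: 33.7
tcp_pos: [0.4527, 0.0711, 0.0426]
orientation: [-0.0, 0.701, 0.713, -0.0]
wrist_force: [-1.0, 0.2, -2.9]
finger_gap: 0.0444
```

```bash
python3 -c "
from h import *
go(.495,.0717,.0425,91.05)"
```

```text
t33.7 tcp [0.4527 0.0711 0.0426] yaw 91.0 j6 -0.04 SHIFT [-0.0002  0.0424  0.0001] TWIST [-0.     0.    -0.001] gap 0.0444 F [-1.   0.2 -2.9]
```

{"api": "servo_tool", "payload": {"targets": [{"xyz": [0,0.006,0],"twist": [0,0,0],"jaw": 0.3},{"xyz": [0,0.013,0],"twist": [0,0,0],"jaw": 0.3},{"xyz": [0,0.02,0],"twist": [0,0,0],"jaw": 0.3},{"xyz": [0,0.027,0],"twist": [0,0,0],"jaw": 0.3},{"xyz": [0,0.034,0],"twist": [0,0,0],"jaw": 0.3},{"xyz": [0,0.04,0],"twist": [0,0,0],"jaw": 0.3},{"xyz": [0,0.042,0],"twist": [0,0,0],"jaw": 0.3},{"xyz": [0,0.042,0],"twist": [0,0,0],"jaw": 0.3},{"xyz": [0,0.042,0],"twist": [0,0,0],"jaw": 0.3}]}}

```text
clock: 34.45
tcp_pos: [0.4945, 0.0719, 0.0425]
orientation: [-0.0, 0.701, 0.713, -0.0]
wrist_force: [0.8, -0.4, -2.1]
finger_gap: 0.0452
```

```bash
python3 -c "
from h import *
go(.495,.0717,.037,91.05)"
```

```text
t34.5 tcp [0.4945 0.0719 0.0425] yaw 91.0 j6 -0.03 SHIFT [-0.0002  0.0005  0.0055] TWIST [-0.001  0.    -0.001] gap 0.0452 F [ 0.8 -0.4 -2.1]
```

{"api": "servo_tool", "payload": {"targets": [{"xyz": [0,0,0.003],"twist": [0,0,0],"jaw": 0.3},{"xyz": [0,0,0.006],"twist": [0,0,0],"jaw": 0.3},{"xyz": [0,0,0.006],"twist": [0,0,0],"jaw": 0.3},{"xyz": [0,0,0.006],"twist": [0,0,0],"jaw": 0.8},{"xyz": [0,0,0.006],"twist": [0,0,0],"jaw": 0.8},{"xyz": [0,0,0.006],"twist": [0,0,0],"jaw": 0.8},{"xyz": [0,0,-0.02],"twist": [0,0,0],"jaw": 0.8},{"xyz": [0,0,-0.06],"twist": [0,0,0],"jaw": 0.8},{"xyz": [0,0,-0.08],"twist": [0,0,0],"jaw": 0.8},{"xyz": [-0.04,-0.01,-0.08],"twist": [0,0,0],"jaw": 0.8},{"xyz": [-0.08,-0.02,-0.08],"twist": [0,0,0],"jaw": 0.8},{"xyz": [-0.1,-0.02,-0.08],"twist": [0,0,0],"jaw": 0.8}]}}

```text
clock: 35.45
tcp_pos: [0.4754, -0.0306, 0.1234]
orientation: [0.001, 0.701, 0.713, -0.0]
wrist_force: [-0.5, 0.6, -0.5]
finger_gap: 0.0684
```

{"api": "servo_tool", "payload": {"targets": [{"xyz": [-0.04,-0.008,0],"twist": [0,0,0],"jaw": 0.9},{"xyz": [-0.08,-0.016,0],"twist": [0,0,0],"jaw": 0.9},{"xyz": [-0.12,-0.024,0],"twist": [0,0,0],"jaw": 0.9},{"xyz": [-0.16,-0.032,0],"twist": [0,0,0],"jaw": 0.9},{"xyz": [-0.2,-0.04,0],"twist": [0,0,0],"jaw": 0.9},{"xyz": [-0.24,-0.05,0],"twist": [0,0,0],"jaw": 0.9},{"xyz": [-0.266,-0.052,0],"twist": [0,0,0],"jaw": 0.9},{"xyz": [-0.266,-0.052,0.02],"twist": [0,0,0],"jaw": 0.9},{"xyz": [-0.266,-0.052,0.04],"twist": [0,0,0],"jaw": 0.9},{"xyz": [-0.266,-0.052,0.04],"twist": [0,0,0],"jaw": 0.9},{"xyz": [-0.266,-0.052,0.04],"twist": [0,0,0],"jaw": 0.9}]}}

```text
clock: 36.37
tcp_pos: [0.4281, -0.2946, 0.0819]
orientation: [-0.002, 0.701, 0.713, -0.0]
wrist_force: [-0.3, 0.7, 0.4]
finger_gap: 0.0766
```

```bash
python3 -c "
from h import *
go(.4285,-.295,.015,91.05)
c=look('side');region(c,(.3,.6,-.45,-.22),(.048,.062),'blue')
region(c,(.35,.6,.03,.11),(.064,.078),'red');region(c,(.35,.6,-.045,.02),(.064,.09),'yellow');region(c,(.35,.6,.12,.2),(.064,.09),'green')"
```

```text
t36.4 tcp [ 0.4281 -0.2946  0.0819] yaw 91.0 j6 -0.77 SHIFT [-0.0006  0.0005  0.0669] TWIST [-0.002 -0.002 -0.001] gap 0.0766 F [-0.3  0.7  0.4]
blue 462 med [ 0.431 -0.291  0.054] rect [ 0.4318 -0.2926] [0.159 0.041] 0.0
red 1254 med [0.492 0.079 0.072] rect [0.4944 0.0751] [0.164 0.042] 1.6
yellow 1005 med [ 0.493 -0.005  0.072] rect [ 0.4942 -0.0084] [0.162 0.043] 1.2
green 1566 med [0.491 0.161 0.072] rect [0.493  0.1591] [0.164 0.042] 1.5
```

{"api": "servo_tool", "payload": {"targets": [{"xyz": [0,0.001,0.035],"twist": [0,0,0],"jaw": 0.9},{"xyz": [0,0.001,0.067],"twist": [0,0,0],"jaw": 0.9},{"xyz": [0,0.001,0.067],"twist": [0,0,0],"jaw": 0.9},{"xyz": [0,0.001,0.067],"twist": [0,0,0],"jaw": 0.3},{"xyz": [0,0.001,0.067],"twist": [0,0,0],"jaw": 0.3},{"xyz": [0,0.001,0.067],"twist": [0,0,0],"jaw": 0.3},{"xyz": [0,0.001,0.067],"twist": [0,0,0],"jaw": 0.3},{"xyz": [0,0.001,0.067],"twist": [0,0,0],"jaw": 0.3},{"xyz": [0,0.001,0.067],"twist": [0,0,0],"jaw": 0.3}]}}

```text
clock: 37.17
tcp_pos: [0.4319, -0.2966, 0.0184]
orientation: [0.002, 0.701, 0.713, 0.0]
wrist_force: [-1.1, 0.5, 8.0]
finger_gap: 0.0451
```

{"api": "servo_tool", "payload": {"targets": [{"xyz": [0,0,-0.02],"twist": [0,0,0],"jaw": 0.3},{"xyz": [0,0,-0.05],"twist": [0,0,0],"jaw": 0.3},{"xyz": [0,0,-0.08],"twist": [0,0,0],"jaw": 0.3},{"xyz": [0,0,-0.1],"twist": [0,0,0],"jaw": 0.3},{"xyz": [0,0,-0.1],"twist": [0,0,0],"jaw": 0.3},{"xyz": [0,0,-0.1],"twist": [0,0,0],"jaw": 0.3},{"xyz": [0,0,-0.1],"twist": [0,0,0],"jaw": 0.3}]}}

```text
clock: 37.75
tcp_pos: [0.4295, -0.2948, 0.1149]
orientation: [-0.001, 0.701, 0.713, -0.0]
wrist_force: [-1.4, 1.0, -3.4]
finger_gap: 0.0449
```

```bash
python3 -c "
from h import *
go(.457,-.097,.12,91.05)"
```

```text
t37.8 tcp [ 0.4295 -0.2948  0.1149] yaw 91.0 j6 -0.77 SHIFT [ 0.1973  0.0309 -0.005 ] TWIST [-0.001 -0.001 -0.001] gap 0.0449 F [-1.4  1.  -3.4]
```

{"api": "servo_tool", "payload": {"targets": [{"xyz": [0.02,0.004,0],"twist": [0,0,0],"jaw": 0.3},{"xyz": [0.055,0.01,0],"twist": [0,0,0],"jaw": 0.3},{"xyz": [0.095,0.016,0],"twist": [0,0,0],"jaw": 0.3},{"xyz": [0.135,0.022,0],"twist": [0,0,0],"jaw": 0.3},{"xyz": [0.17,0.027,0],"twist": [0,0,0],"jaw": 0.3},{"xyz": [0.19,0.03,0],"twist": [0,0,0],"jaw": 0.3},{"xyz": [0.197,0.03,0],"twist": [0,0,0],"jaw": 0.3},{"xyz": [0.197,0.03,0.015],"twist": [0,0,0],"jaw": 0.3},{"xyz": [0.197,0.03,0.04],"twist": [0,0,0],"jaw": 0.3},{"xyz": [0.197,0.03,0.06],"twist": [0,0,0],"jaw": 0.3},{"xyz": [0.197,0.03,0.068],"twist": [0,0,0],"jaw": 0.3},{"xyz": [0.197,0.03,0.068],"twist": [0,0,0],"jaw": 0.3}]}}

```text
clock: 38.75
tcp_pos: [0.4539, -0.0972, 0.0448]
orientation: [-0.003, 0.701, 0.713, -0.001]
wrist_force: [-0.1, -0.7, -3.7]
finger_gap: 0.0448
```

{"api": "servo_tool", "payload": {"targets": [{"xyz": [0,0,0],"twist": [0,0,0],"jaw": 0.3},{"xyz": [0,0,0],"twist": [0,0,0],"jaw": 0.3},{"xyz": [0,0,0],"twist": [0,0,0],"jaw": 0.3},{"xyz": [0,0,0],"twist": [0,0,0],"jaw": 0.3}]}}

```text
clock: 39.08
tcp_pos: [0.4576, -0.0984, 0.0488]
orientation: [0.001, 0.701, 0.713, 0.0]
wrist_force: [0.5, -0.5, -4.2]
finger_gap: 0.0449
```

```bash
python3 -c "
from h import *
go(.4973,-.0963,.0418,91.05)
c=look('side'); region(c,(.35,.6,-.12,-.07),(.065,.09),'b')"
```

```text
t39.1 tcp [ 0.4576 -0.0984  0.0488] yaw 91.0 j6 -0.40 SHIFT [0.0014 0.0397 0.0071] TWIST [ 0.002  0.001 -0.001] gap 0.0449 F [ 0.5 -0.5 -4.2]
b 561 med [ 0.412 -0.085  0.083] rect [ 0.4131 -0.095 ] [0.077 0.046] 3.2
```

{"api": "servo_tool", "payload": {"targets": [{"xyz": [0.001,0,0.003],"twist": [0,0,0],"jaw": 0.3},{"xyz": [0.001,0,0.0055],"twist": [0,0,0],"jaw": 0.3},{"xyz": [0.001,0,0.0055],"twist": [0,0,0],"jaw": 0.3},{"xyz": [0.001,0,0.0055],"twist": [0,0,0],"jaw": 0.3},{"xyz": [0.001,0,0.0055],"twist": [0,0,0],"jaw": 0.3}]}}

```text
clock: 39.55
tcp_pos: [0.4566, -0.0968, 0.0422]
orientation: [-0.0, 0.701, 0.713, -0.0]
wrist_force: [0.2, 0.2, -3.3]
finger_gap: 0.0448
```

```bash
python3 -c "
from h import *
go(.4973,-.0963,.0418,91.05)"
```

```text
t39.5 tcp [ 0.4566 -0.0968  0.0422] yaw 91.0 j6 -0.40 SHIFT [-0.0002  0.0407  0.0004] TWIST [-0.     0.    -0.001] gap 0.0448 F [ 0.2  0.2 -3.3]
```

{"api": "servo_tool", "payload": {"targets": [{"xyz": [0,0.006,0],"twist": [0,0,0],"jaw": 0.3},{"xyz": [0,0.013,0],"twist": [0,0,0],"jaw": 0.3},{"xyz": [0,0.02,0],"twist": [0,0,0],"jaw": 0.3},{"xyz": [0,0.027,0],"twist": [0,0,0],"jaw": 0.3},{"xyz": [0,0.034,0],"twist": [0,0,0],"jaw": 0.3},{"xyz": [0,0.04,0],"twist": [0,0,0],"jaw": 0.3},{"xyz": [0,0.041,0],"twist": [0,0,0],"jaw": 0.3},{"xyz": [0,0.041,0],"twist": [0,0,0],"jaw": 0.3},{"xyz": [0,0.041,0],"twist": [0,0,0],"jaw": 0.3}]}}

```text
clock: 40.3
tcp_pos: [0.4974, -0.096, 0.042]
orientation: [-0.0, 0.701, 0.713, -0.0]
wrist_force: [-0.6, 0.2, -4.1]
finger_gap: 0.0452
```

```bash
python3 -c "
from h import *
go(.4973,-.0963,.0364,91.05)"
```

```text
t40.3 tcp [ 0.4974 -0.096   0.042 ] yaw 91.0 j6 -0.37 SHIFT [-0.0003 -0.0001  0.0056] TWIST [-0.001 -0.    -0.001] gap 0.0452 F [-0.6  0.2 -4.1]
```

{"api": "servo_tool", "payload": {"targets": [{"xyz": [0,0,0.003],"twist": [0,0,0],"jaw": 0.3},{"xyz": [0,0,0.006],"twist": [0,0,0],"jaw": 0.3},{"xyz": [0,0,0.006],"twist": [0,0,0],"jaw": 0.3},{"xyz": [0,0,0.006],"twist": [0,0,0],"jaw": 0.8},{"xyz": [0,0,0.006],"twist": [0,0,0],"jaw": 0.8},{"xyz": [0,0,0.006],"twist": [0,0,0],"jaw": 0.8},{"xyz": [0,0,-0.02],"twist": [0,0,0],"jaw": 0.8},{"xyz": [0,0,-0.06],"twist": [0,0,0],"jaw": 0.8},{"xyz": [0,0,-0.1],"twist": [0,0,0],"jaw": 0.8},{"xyz": [-0.04,-0.015,-0.13],"twist": [0,0,0],"jaw": 1},{"xyz": [-0.08,-0.03,-0.13],"twist": [0,0,0],"jaw": 1},{"xyz": [-0.12,-0.045,-0.13],"twist": [0,0,0],"jaw": 1}]}}

```text
clock: 41.3
tcp_pos: [0.46, -0.208, 0.1752]
orientation: [0.003, 0.7, 0.714, 0.001]
wrist_force: [0.8, -0.5, -1.3]
finger_gap: 0.0858
```

{"api": "servo_tool", "payload": {"targets": [{"xyz": [-0.04,-0.015,0],"twist": [0,0,0],"jaw": 1},{"xyz": [-0.08,-0.03,0],"twist": [0,0,0],"jaw": 1},{"xyz": [-0.08,-0.03,0],"twist": [0,0,0],"jaw": 1},{"xyz": [-0.08,-0.03,0],"twist": [0,0,0],"jaw": 1}]}}

```text
clock: 41.63
tcp_pos: [0.429, -0.2893, 0.172]
orientation: [0.0, 0.703, 0.712, 0.0]
wrist_force: [0.6, -0.1, 0.0]
finger_gap: 0.0852
```

```bash
cat > chk.py <<'E'
from h import *
go(.5955,-.052,.16,-134.7)
for n in('top','side'):
    c=look(n,None); print(n)
    for nm,y in(('green',.156),('red',.072),('yellow',-.012),('blue',-.096)): 
        try: region(c,(.38,.6,y-.03,y+.035),(.064,.08),nm)
        except ValueError: print(nm,'hidden')
c=look('top','fin%d.png'%(env.get_state()['clock']*10),(130,130,330,290),3)
E
python3 chk.py; ls pics
```

```text
t41.6 tcp [ 0.429  -0.2893  0.172 ] yaw 90.7 j6 -0.76 SHIFT [0.2352 0.1694 0.012 ] TWIST [-0.000e+00  1.000e-03 -2.349e+00] gap 0.0852 F [ 0.6 -0.1  0. ]
top
green 1406 med [0.488 0.155 0.072] rect [0.4911 0.1558] [0.164 0.045] 0.7
red 1381 med [0.49  0.072 0.072] rect [0.4927 0.0722] [0.164 0.045] 0.7
yellow 1345 med [ 0.49  -0.012  0.072] rect [ 0.493  -0.0121] [0.045 0.162] 89.6
blue 1361 med [ 0.491 -0.095  0.072] rect [ 0.4945 -0.0949] [0.163 0.045] 0.8
side
green 1566 med [0.49  0.162 0.072] rect [0.4928 0.159 ] [0.164 0.044] 2.5
red 1244 med [0.492 0.078 0.072] rect [0.4937 0.0752] [0.163 0.043] 1.8
yellow 1003 med [ 0.493 -0.006  0.072] rect [ 0.4957 -0.0087] [0.164 0.043] 0.8
blue 846 med [ 0.496 -0.088  0.072] rect [ 0.4971 -0.0921] [0.164 0.045] 1.4
fin417.png
held_side.png
held_top.png
ins.png
k1.png
side0.png
side1.png
t2.png
top0.png
top1.png
```

{"api": "servo_tool", "payload": {"targets": [{"xyz": [0.04,0,0],"twist": [0,0,0],"jaw": 1},{"xyz": [0.08,0.01,0],"twist": [0,0,0],"jaw": 1},{"xyz": [0.115,0.025,0],"twist": [0,0,0],"jaw": 1},{"xyz": [0.15,0.045,0],"twist": [0,0,0],"jaw": 1},{"xyz": [0.18,0.07,0],"twist": [0,0,0],"jaw": 1},{"xyz": [0.21,0.1,0.01],"twist": [0,0,0],"jaw": 1},{"xyz": [0.23,0.135,0.012],"twist": [0,0,0],"jaw": 1},{"xyz": [0.235,0.16,0.012],"twist": [0,0,0],"jaw": 1},{"xyz": [0.235,0.169,0.012],"twist": [0,0,0],"jaw": 1},{"xyz": [0.235,0.169,0.012],"twist": [0,0,0],"jaw": 1},{"xyz": [0.235,0.169,0.012],"twist": [0,0,0],"jaw": 1}]}}

```text
clock: 42.7
tcp_pos: [0.5939, -0.0479, 0.1596]
orientation: [-0.001, 0.7, 0.714, -0.001]
wrist_force: [0.1, 0.2, -1.0]
finger_gap: 0.0855
```

```bash
python3 -c "
from h import *
go(.5965,-.0515,.076,91)"
```

```text
t42.7 tcp [ 0.5939 -0.0479  0.1596] yaw 91.1 j6 -0.23 SHIFT [-0.0036  0.0026  0.0836] TWIST [-0.002 -0.     0.002] gap 0.0855 F [ 0.1  0.2 -1. ]
```

View pics/fin417.png

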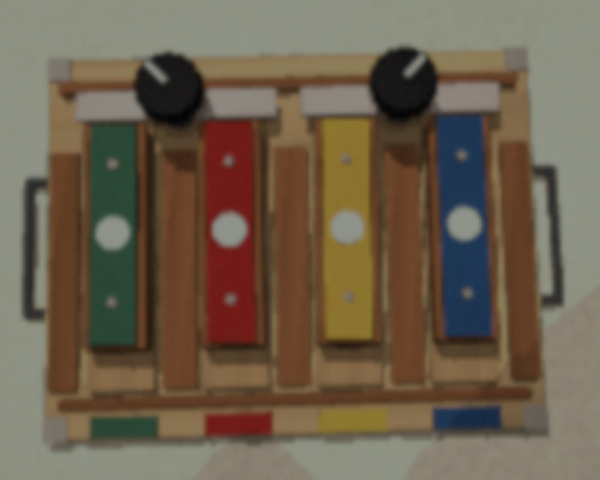

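All four bars sit behind their own cards with their back ends under the raised straps. Next I tighten the right knob clockwise.

{"api": "servo_tool", "payload": {"targets": [{"xyz": [-0.002,0.002,0.03],"twist": [0,0,0],"jaw": 1},{"xyz": [-0.002,0.002,0.06],"twist": [0,0,0],"jaw": 1},{"xyz": [-0.002,0.002,0.083],"twist": [0,0,0],"jaw": 1},{"xyz": [-0.002,0.002,0.083],"twist": [0,0,0],"jaw": 1},{"xyz": [-0.002,0.002,0.083],"twist": [0,0,0],"jaw": 0.3},{"xyz": [-0.002,0.002,0.083],"twist": [0,0,0],"jaw": 0.3},{"xyz": [-0.002,0.002,0.083],"twist": [0,0,0],"jaw": 0.3},{"xyz": [-0.002,0.002,0.083],"twist": [0,0,0],"jaw": 0.3},{"xyz": [-0.002,0.002,0.083],"twist": [0,0,0],"jaw": 0.3},{"xyz": [-0.002,0.002,0.083],"twist": [0,0,0],"jaw": 0.3}], "squeeze": 50}}

```text
clock: 43.53
tcp_pos: [0.598, -0.0538, 0.0803]
orientation: [0.003, 0.702, 0.713, -0.001]
wrist_force: [-2.7, -6.3, 7.4]
finger_gap: 0.0467
```

{"api": "servo_tool", "payload": {"targets": [{"xyz": [0,0,0],"twist": [0,0,0.12],"jaw": 0.3},{"xyz": [0,0,0],"twist": [0,0,0.24],"jaw": 0.3},{"xyz": [0,0,0],"twist": [0,0,0.36],"jaw": 0.3},{"xyz": [0,0,0],"twist": [0,0,0.48],"jaw": 0.3},{"xyz": [0,0,0],"twist": [0,0,0.6],"jaw": 0.3},{"xyz": [0,0,0],"twist": [0,0,0.72],"jaw": 0.3},{"xyz": [0,0,0],"twist": [0,0,0.84],"jaw": 0.3},{"xyz": [0,0,0],"twist": [0,0,0.96],"jaw": 0.3},{"xyz": [0,0,0],"twist": [0,0,1.08],"jaw": 0.3},{"xyz": [0,0,0],"twist": [0,0,1.2],"jaw": 0.3}]}}

```text
clock: 44.37
tcp_pos: [0.5967, -0.0555, 0.0803]
orientation: [0.004, 0.982, 0.189, -0.0]
wrist_force: [-6.9, -12.3, 9.4]
finger_gap: 0.0463
```

```bash
python3 -c "
from h import *
go(.5965,-.0515,.076,91);print(env.get_state()['ft_torque'])"
```

```text
t44.4 tcp [ 0.5967 -0.0555  0.0803] yaw 21.8 j6 0.97 SHIFT [ 0.0013 -0.0038  0.0042] TWIST [ 0.006  0.007 -1.209] gap 0.0463 F [ -6.9 -12.3   9.4]
[-2.54850056  1.77453964  0.11668913]
```

{"api": "servo_tool", "payload": {"targets": [{"xyz": [-0.001,0.002,0],"twist": [0,0,0.12],"jaw": 0.3},{"xyz": [-0.001,0.002,0],"twist": [0,0,0.24],"jaw": 0.3},{"xyz": [-0.001,0.002,0],"twist": [0,0,0.36],"jaw": 0.3},{"xyz": [-0.001,0.002,0],"twist": [0,0,0.48],"jaw": 0.3},{"xyz": [-0.001,0.002,0],"twist": [0,0,0.6],"jaw": 0.3},{"xyz": [-0.001,0.002,0],"twist": [0,0,0.72],"jaw": 0.3},{"xyz": [-0.001,0.002,0],"twist": [0,0,0.84],"jaw": 0.3},{"xyz": [-0.001,0.002,0],"twist": [0,0,0.96],"jaw": 0.3},{"xyz": [-0.001,0.002,0],"twist": [0,0,1.08],"jaw": 0.3},{"xyz": [-0.001,0.002,0],"twist": [0,0,1.18],"jaw": 0.3},{"xyz": [-0.001,0.002,0],"twist": [0,0,1.25],"jaw": 0.3}]}}

```text
clock: 45.28
tcp_pos: [0.595, -0.0546, 0.0802]
orientation: [0.002, 0.908, -0.42, 0.0]
wrist_force: [-3.8, 0.7, 4.8]
finger_gap: 0.0466
```

```bash
python3 -c "
from h import *
go(.5965,-.0515,.076,91);print(env.get_state()['ft_torque'])"
```

```text
t45.3 tcp [ 0.595  -0.0546  0.0802] yaw -49.6 j6 2.21 SHIFT [-0.0014 -0.0032  0.0042] TWIST [ 0.003  0.003 -2.454] gap 0.0466 F [-3.8  0.7  4.8]
[0.38168069 1.17533675 1.14095431]
```

{"api": "servo_tool", "payload": {"targets": [{"xyz": [0,0,0],"twist": [0,0,0],"jaw": 1},{"xyz": [0,0,0],"twist": [0,0,0],"jaw": 1},{"xyz": [0,0,0],"twist": [0,0,0],"jaw": 1},{"xyz": [0,0,0],"twist": [0,0,0],"jaw": 1},{"xyz": [0,0,-0.04],"twist": [0,0,0],"jaw": 1},{"xyz": [0,0,-0.08],"twist": [0,0,0],"jaw": 1},{"xyz": [0,0,-0.08],"twist": [0,0,0],"jaw": 1},{"xyz": [0,0,-0.08],"twist": [0,0,0],"jaw": 1}]}}

```text
clock: 45.95
tcp_pos: [0.599, -0.0537, 0.1601]
orientation: [-0.001, 0.909, -0.417, 0.003]
wrist_force: [0.2, -0.9, -0.3]
finger_gap: 0.0854
```

```bash
python3 -c "
from h import *
go(.594,.1145,.16,-49)"
```

```text
t46.0 tcp [ 0.599  -0.0537  0.1601] yaw -49.3 j6 2.21 SHIFT [-0.1309 -0.1058 -0.0002] TWIST [-0.004 -0.005 -0.006] gap 0.0854 F [ 0.2 -0.9 -0.3]
```

{"api": "servo_tool", "payload": {"targets": [{"xyz": [-0.03,-0.024,0],"twist": [0,0,0],"jaw": 1},{"xyz": [-0.06,-0.048,0],"twist": [0,0,0],"jaw": 1},{"xyz": [-0.09,-0.073,0],"twist": [0,0,0],"jaw": 1},{"xyz": [-0.115,-0.093,0],"twist": [0,0,0],"jaw": 1},{"xyz": [-0.131,-0.106,0],"twist": [0,0,0],"jaw": 1},{"xyz": [-0.131,-0.106,0],"twist": [0,0,0],"jaw": 1},{"xyz": [-0.131,-0.106,0],"twist": [0,0,0],"jaw": 1},{"xyz": [-0.131,-0.106,0],"twist": [0,0,0],"jaw": 1}]}}

```text
clock: 46.62
tcp_pos: [0.5913, 0.1148, 0.1559]
orientation: [0.001, 0.909, -0.418, -0.001]
wrist_force: [-1.2, -0.3, 0.1]
finger_gap: 0.0853
```

```bash
python3 -c "
from h import *
go(.594,.1145,.077,-49.3)"
```

```text
t46.6 tcp [0.5913 0.1148 0.1559] yaw -49.4 j6 2.49 SHIFT [ 0.002  -0.002   0.0789] TWIST [ 0.002  0.001 -0.001] gap 0.0853 F [-1.2 -0.3  0.1]
```

{"api": "servo_tool", "payload": {"targets": [{"xyz": [0.002,-0.002,0.03],"twist": [0,0,0],"jaw": 1},{"xyz": [0.002,-0.002,0.06],"twist": [0,0,0],"jaw": 1},{"xyz": [0.002,-0.002,0.079],"twist": [0,0,0],"jaw": 1},{"xyz": [0.002,-0.002,0.079],"twist": [0,0,0],"jaw": 1},{"xyz": [0.002,-0.002,0.079],"twist": [0,0,0],"jaw": 0.3},{"xyz": [0.002,-0.002,0.079],"twist": [0,0,0],"jaw": 0.3},{"xyz": [0.002,-0.002,0.079],"twist": [0,0,0],"jaw": 0.3},{"xyz": [0.002,-0.002,0.079],"twist": [0,0,0],"jaw": 0.3},{"xyz": [0.002,-0.002,0.079],"twist": [0,0,0],"jaw": 0.3},{"xyz": [0.002,-0.002,0.079],"twist": [0,0,0],"jaw": 0.3}]}}

```text
clock: 47.45
tcp_pos: [0.5951, 0.1157, 0.0804]
orientation: [-0.001, 0.909, -0.417, 0.001]
wrist_force: [-2.8, 1.7, 6.1]
finger_gap: 0.0466
```

{"api": "servo_tool", "payload": {"targets": [{"xyz": [0,0,0],"twist": [0,0,-0.12],"jaw": 0.3},{"xyz": [0,0,0],"twist": [0,0,-0.24],"jaw": 0.3},{"xyz": [0,0,0],"twist": [0,0,-0.36],"jaw": 0.3},{"xyz": [0,0,0],"twist": [0,0,-0.48],"jaw": 0.3},{"xyz": [0,0,0],"twist": [0,0,-0.6],"jaw": 0.3},{"xyz": [0,0,0],"twist": [0,0,-0.72],"jaw": 0.3},{"xyz": [0,0,0],"twist": [0,0,-0.84],"jaw": 0.3},{"xyz": [0,0,0],"twist": [0,0,-0.96],"jaw": 0.3},{"xyz": [0,0,0],"twist": [0,0,-1.08],"jaw": 0.3},{"xyz": [0,0,0],"twist": [0,0,-1.2],"jaw": 0.3}]}}

```text
clock: 48.28
tcp_pos: [0.5927, 0.1163, 0.0804]
orientation: [-0.001, 0.985, 0.172, -0.001]
wrist_force: [-8.8, 4.0, 11.4]
finger_gap: 0.0463
```

```bash
python3 -c "
from h import *
go(.594,.1145,.077,91);print(env.get_state()['ft_torque'])"
```

```text
t48.3 tcp [0.5927 0.1163 0.0804] yaw 19.8 j6 1.29 SHIFT [0.0006 0.0021 0.0033] TWIST [-3.000e-03 -1.000e-03 -1.243e+00] gap 0.0463 F [-8.8  4.  11.4]
[ 0.70790008  2.07660939 -0.16587201]
```

{"api": "servo_tool", "payload": {"targets": [{"xyz": [0,0,0],"twist": [0,0,-0.12],"jaw": 0.3},{"xyz": [0,0,0],"twist": [0,0,-0.24],"jaw": 0.3},{"xyz": [0,0,0],"twist": [0,0,-0.36],"jaw": 0.3},{"xyz": [0,0,0],"twist": [0,0,-0.48],"jaw": 0.3},{"xyz": [0,0,0],"twist": [0,0,-0.6],"jaw": 0.3},{"xyz": [0,0,0],"twist": [0,0,-0.72],"jaw": 0.3},{"xyz": [0,0,0],"twist": [0,0,-0.84],"jaw": 0.3},{"xyz": [0,0,0],"twist": [0,0,-0.96],"jaw": 0.3},{"xyz": [0,0,0],"twist": [0,0,-1.08],"jaw": 0.3},{"xyz": [0,0,0],"twist": [0,0,-1.18],"jaw": 0.3},{"xyz": [0,0,0],"twist": [0,0,-1.25],"jaw": 0.3},{"xyz": [0,0,0],"twist": [0,0,-1.27],"jaw": 0.3}]}}

```text
clock: 49.28
tcp_pos: [0.5921, 0.1142, 0.0803]
orientation: [-0.001, 0.694, 0.72, -0.002]
wrist_force: [-10.6, -1.8, 12.9]
finger_gap: 0.0465
```

```bash
python3 -c "
from h import *
go(.594,.1145,.077,91);print(env.get_state()['ft_torque'])"
```

```text
t49.3 tcp [0.5921 0.1142 0.0803] yaw 92.1 j6 0.02 SHIFT [0.0002 0.0019 0.0033] TWIST [-0.003  0.001  0.02 ] gap 0.0465 F [-10.6  -1.8  12.9]
[-0.32283778  2.2535183  -1.79503419]
```

{"api": "servo_tool", "payload": {"targets": [{"xyz": [0,0,0],"twist": [0,0,0],"jaw": 1},{"xyz": [0,0,0],"twist": [0,0,0],"jaw": 1},{"xyz": [0,0,0],"twist": [0,0,0],"jaw": 1},{"xyz": [0,0,0],"twist": [0,0,0],"jaw": 1},{"xyz": [0,0,-0.04],"twist": [0,0,0],"jaw": 1},{"xyz": [0,0,-0.08],"twist": [0,0,0],"jaw": 1},{"xyz": [0,-0.03,-0.1],"twist": [0,0,0],"jaw": 1},{"xyz": [-0.02,-0.06,-0.1],"twist": [0,0,0],"jaw": 1},{"xyz": [-0.04,-0.09,-0.1],"twist": [0,0,0],"jaw": 1},{"xyz": [-0.07,-0.12,-0.1],"twist": [0,0,0],"jaw": 1},{"xyz": [-0.1,-0.15,-0.1],"twist": [0,0,0],"jaw": 1},{"xyz": [-0.13,-0.16,-0.1],"twist": [0,0,0],"jaw": 1}]}}

```text
clock: 50.28
tcp_pos: [0.4357, -0.0209, 0.1779]
orientation: [-0.001, 0.693, 0.721, -0.001]
wrist_force: [-0.5, -0.1, 0.5]
finger_gap: 0.0855
```

{"api": "servo_tool", "payload": {"targets": [{"xyz": [-0.04,0,0],"twist": [0,0,0],"jaw": 1},{"xyz": [-0.08,0,0],"twist": [0,0,0],"jaw": 1},{"xyz": [-0.12,0,0],"twist": [0,0,0],"jaw": 1},{"xyz": [-0.16,0,0],"twist": [0,0,0],"jaw": 1},{"xyz": [-0.2,0,0],"twist": [0,0,0],"jaw": 1},{"xyz": [-0.24,0,0],"twist": [0,0,0],"jaw": 1},{"xyz": [-0.27,0,0],"twist": [0,0,0],"jaw": 1},{"xyz": [-0.28,0,0],"twist": [0,0,0],"jaw": 1},{"xyz": [-0.28,0,0],"twist": [0,0,0],"jaw": 1},{"xyz": [-0.28,0,0],"twist": [0,0,0],"jaw": 1}]}}

```text
clock: 51.12
tcp_pos: [0.4498, -0.3005, 0.1776]
orientation: [-0.001, 0.694, 0.72, 0.0]
wrist_force: [-0.0, 0.1, 1.1]
finger_gap: 0.0856
```

```bash
cat >> chk.py <<'E'
c=look('side','sfin.png')
for y in(.116,-.05): region(c,(.58,.612,y-.085,y+.085),(.0325,.055),'strap')
region(c,(.5,.75,-.4,-.15),(.1,.3),'flask');region(c,(.5,.75,.22,.4),(.1,.3),'juice')
E
python3 chk.py; cp pics/fin5*.png pics/last.png
```

```text
t51.1 tcp [ 0.4498 -0.3005  0.1776] yaw 92.1 j6 -0.77 SHIFT [0.243  0.1547 0.0178] TWIST [ 1.000e-03 -1.000e-03 -2.325e+00] gap 0.0856 F [-0.   0.1  1.1]
top
green 1392 med [0.488 0.155 0.072] rect [0.491  0.1559] [0.164 0.046] 0.9
red 1379 med [0.489 0.073 0.072] rect [0.4927 0.0721] [0.164 0.045] 0.5
yellow 1342 med [ 0.49  -0.011  0.072] rect [ 0.493  -0.0121] [0.045 0.162] 89.6
blue 1350 med [ 0.492 -0.095  0.072] rect [ 0.4945 -0.095 ] [0.163 0.045] 0.9
side
green 1585 med [0.49  0.162 0.072] rect [0.4934 0.159 ] [0.164 0.045] 1.7
red 1247 med [0.491 0.079 0.072] rect [0.4946 0.0762] [0.164 0.048] 3.7
yellow 1024 med [ 0.493 -0.005  0.072] rect [ 0.4954 -0.0085] [0.164 0.042] 0.6
blue 852 med [ 0.495 -0.088  0.072] rect [ 0.497  -0.0923] [0.163 0.044] 0.6
strap 380 med [0.592 0.15  0.037] rect [0.5953 0.1336] [0.025 0.113] 1.3
strap 268 med [ 0.595 -0.022  0.037] rect [ 0.5984 -0.0365] [0.025 0.119] 0.4
flask 1401 med [ 0.628 -0.258  0.179] rect [ 0.6342 -0.2725] [0.06 0.06] 58.5
juice 2341 med [0.622 0.329 0.166] rect [0.6297 0.3235] [0.062 0.047] 29.0
```

View pics/last.png

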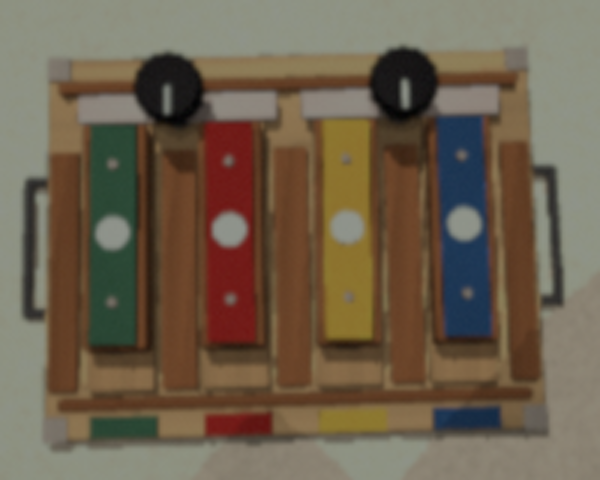

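View pics/sfin.png

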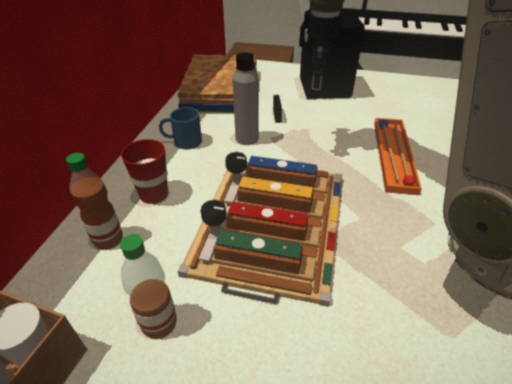

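Both pointers, at (168,98) and (405,93), are back at the tight position. The strap tops are at 37 mm, all four bars are flat behind their cards, and the flask and juice bottle have not moved.

```bash
python3 -c "
from workcell import env
print(env.hand_in())"
```

```text
the job is handed in; nothing more can be done
None
```

The rack is packed and the job is handed in at about 51 s of the 210 s allowed; no verdict was reported.

- **Knobs:** The right one (seen from the robot) loosens counter-clockwise. It did not move when I tried it gently clockwise first. The left one loosens clockwise, so it has the left-hand thread. I turned both about 2.4 rad to the open stop, and afterwards about 2.45 rad back to the tight stop.
- **Bars:** Yellow and green were both on the table and are now in their places. I set the blue bar on the table for a moment, moved red into its own place, then put blue in its own. Every bar went in raised and slid back under the strap.

**Last checks**
- All four bars lie flat behind their own cards, with their tops at 72 mm. They measure about 1–5 mm from the place centres, against 9 mm allowed, and run parallel to the rack.
- The strap tops are at 37 mm and the knob pointers are back in the tight position.
- The flask and the juice bottle stand where they were, and the gripper is clear of everything.
- **Disagreement:** The side view reads y about 3 mm higher than the top view. This comes from the box sides it sees and from calibration. It gives a skewed 3.7° angle for the red bar; the top view shows 0.5°.

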